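# Load the labeller's puck tray with the bare bottles

### The job

The puck tray is going to the labelling machine: stand each of the four bottles that have no label yet upright in the puck whose pocket is cut for it (the clear oval bottle in the oval pocket, the two white mist bottles in the two wide round ones, the slim pink bottle in the narrow round one), right down on the pocket floor. The two pink bottles that already wear a label stay where they stand, and no bottle may be knocked over.

Things in the scene. Friction and masses are not known exactly. Their poses are not given: they have to be found in the camera images.
- oval_bottle_mid (a point): clear empty bottle with an oval body and a round flip cap, no label. Upright, 196 mm tall; body 65 mm along its x and 96 mm along its y with sloping shoulders; the cap is 36 mm across over the top 26 mm (the place to grip from above) and stays shut. Weighs about 60 g. Point: the bottle's centre, 98 mm above its underside, z up along the bottle
- mist_a_mid (a point): white slim mist-spray bottle with no label, one of two alike. Upright, 201 mm tall; round body 54 mm across up to 142 mm, round spray head 36 mm across from 147 mm to the top (the place to grip from above). Weighs about 60 g. Point: the bottle's centre, 100.5 mm above its underside, z up along the bottle
- mist_b_mid (a point): white slim mist-spray bottle with no label, one of two alike. Upright, 201 mm tall; round body 54 mm across up to 142 mm, round spray head 36 mm across from 147 mm to the top (the place to grip from above). Weighs about 60 g. Point: the bottle's centre, 100.5 mm above its underside, z up along the bottle
- slim_bottle_mid (a point): slim round pink bottle with a blue cap and no label, the shortest of the three pink bottles: 186 mm tall, body 44 mm across, cap 28 mm across, the top 30 mm of it free to grip from above. Upright. Weighs about 210 g. Point: the bottle's centre, 93 mm above its underside, z up along the bottle
- labelled_stout_mid (a point): labelled pink bottle with a blue cap that looks like the bare slim one but is larger: 206 mm tall, 52 mm across. Loose, upright; carries a printed label band; it stays where it is. Point: the bottle's centre, half-way up; z up along the bottle
- labelled_tall_mid (a point): labelled pink bottle with a violet-blue cap that looks like the bare slim one but is taller: 211 mm tall, 44 mm across. Loose, upright; carries a printed label band; it stays where it is. Point: the bottle's centre, half-way up; z up along the bottle
- puck_oval_mouth (a point): bottle puck with the oval pocket, for the oval bottle. Fixed white block 120 (x) by 89 (y) by 36 mm high; four alike outside stand in a row, in any order, 95 mm apart along y, in a low metal tray (rim 16 mm). Oval pocket 104 (x) by 73 mm (y), 28 mm deep, 6 mm bevel at the mouth: the bottle's y goes along this x, either way round. Point: centre of the pocket's mouth, flush with the block's top (42 mm above the worktop); z up
- puck_wide_a_mouth (a point): bottle puck with the wider round pocket, one of two alike, for a mist bottle. Fixed white block 120 (x) by 89 (y) by 36 mm high; four alike outside stand in a row, in any order, 95 mm apart along y, in a low metal tray (rim 16 mm). Pocket 62 mm across, 28 mm deep, 6 mm bevel at the mouth. Point: centre of the pocket's mouth, flush with the block's top (42 mm above the worktop); z up
- puck_wide_b_mouth (a point): bottle puck with the wider round pocket, one of two alike, for a mist bottle. Fixed white block 120 (x) by 89 (y) by 36 mm high; four alike outside stand in a row, in any order, 95 mm apart along y, in a low metal tray (rim 16 mm). Pocket 62 mm across, 28 mm deep, 6 mm bevel at the mouth. Point: centre of the pocket's mouth, flush with the block's top (42 mm above the worktop); z up
- puck_slim_mouth (a point): bottle puck with the narrower round pocket, for the slim bottle. Fixed white block 120 (x) by 89 (y) by 36 mm high; four alike outside stand in a row, in any order, 95 mm apart along y, in a low metal tray (rim 16 mm). Pocket 52 mm across, 28 mm deep, 6 mm bevel at the mouth. Point: centre of the pocket's mouth, flush with the block's top (42 mm above the worktop); z up
There are look-alikes about, which are no part of the job. Leave any orange or red look-alike of the part that bears slim_bottle_mid alone.

How it is judged:
At the end, for the whole second after the job is handed in: The oval, slim and both mist bottles stand upright (within 0.12 rad) on the floor of a pocket of their own kind (centre within 8 mm, at most 6 mm above the floor); the two labelled bottles stand upright within 30 mm of their start; all released and at rest (horizontal distance between oval_bottle_mid and puck_oval_mouth below 0.008 m and z of oval_bottle_mid in the frame of puck_oval_mouth below 0.076 m and angle between each of oval_bottle_mid, slim_bottle_mid, labelled_stout_mid, labelled_tall_mid's own z axis and vertical below 0.12 rad and horizontal distance between slim_bottle_mid and puck_slim_mouth below 0.008 m and z of slim_bottle_mid in the frame of puck_slim_mouth below 0.071 m and ((horizontal distance between mist_a_mid and puck_wide_a_mouth below 0.008 m and z of mist_a_mid in the frame of puck_wide_a_mouth below 0.0785 m and angle between each of mist_a_mid, mist_b_mid's own z axis and vertical below 0.12 rad and horizontal distance between mist_b_mid and puck_wide_b_mouth below 0.008 m and z of mist_b_mid in the frame of puck_wide_b_mouth below 0.0785 m) or (horizontal distance between mist_a_mid and puck_wide_b_mouth below 0.008 m and z of mist_a_mid in the frame of puck_wide_b_mouth below 0.0785 m and angle between each of mist_a_mid, mist_b_mid's own z axis and vertical below 0.12 rad and horizontal distance between mist_b_mid and puck_wide_a_mouth below 0.008 m and z of mist_b_mid in the frame of puck_wide_a_mouth below 0.0785 m)) and distance of each of labelled_stout_mid, labelled_tall_mid from where it was at the start of the episode below 0.03 m and linear speed of each of oval_bottle, mist_a, mist_b, slim_bottle, labelled_stout, labelled_tall below 0.02 m/s); the robot touches nothing.
It fails at once if a bottle is knocked over (angle between any of oval_bottle_mid, mist_a_mid, mist_b_mid, slim_bottle_mid, labelled_stout_mid, labelled_tall_mid's own z axis and vertical above 0.6 rad).
It also fails if it takes over 96 s, if anything falls off the work surface, if the arm or the gripper's body presses on something with over 40 N, if the wrist force passes 120 N, or if a joint passes its speed limit or range.

### The arm

A 6-joint arm with a two-finger parallel gripper is mounted at the origin on a cart in front of the work surface, level with it; the furniture and walls round the work are solid. World frame = base frame: x ahead of the robot, y to its left, z up, the work surface at z = 0. Lengths are in m, angles in rad, forces in N, time in s.
With the tool pointing down it reaches from about 0.225 to 0.725 m from the base axis. Payload 3.1 kg.
Tool frame: the origin (TCP) lies on the front face of the gripper's body, between the roots of the fingers; the fingertips stand 73 mm ahead of it and the grasp point (between the pads) lies 54 mm ahead of it; z points along the fingers, y is the direction in which the jaws open and shut (so a half turn about z gives the same grasp; the last joint's range is limited). The gripper opens to 85 mm and grips with 20 to 120 N. Pads are 22 mm wide; open, the fingers measure 114 mm over their backs; the gripper's body (76 mm by 85 mm) begins 54 mm behind the grasp point. The pads swing forward as they close: fully open they stand 13 mm farther back than shut.
Start: joints at [-1.361, 0.048, 0.099, 1.622, 0, 1.443], TCP at [0.174, -0.495, 0.304] pointing down, gripper open.
Joint ranges: [-2.91, 2.91], [-0.99, 1.94], [-1.21, 1.42], [-2.12, 2.29], [-1.49, 1.47], [-3.14, 3.14]. Speed limits (rad/s): [2.79, 2.79, 3.14, 3.14, 3.14, 3.14].

### API

Orientations are given as a 3x3 rotation matrix whose columns are the frame's x, y, z axes.
In Python, from workcell import manip gives the robot as it stands.
- The arm moves only by the shell command python3 -m crank 'ROWS'. ROWS is JSON, one flat list of numbers, 7 for each row, row after row: the turn, a rotation vector about the world's x, y, z in degrees, then the shift along the world's x, y, z in m, then the finger opening in m, from 0 to 0.0854. A call has 1 to 20 rows; each row shifts and turns the commanded pose from where the row before left it; what a row does not reach is not made up. A row lasts 1/12 s, in which the tool goes at most 41.7 mm and 7.16 degrees, less where a joint would pass 70% of its speed; a pose out of reach is approached as far as the arm can. A call with a gripper value outside its range is refused whole. The fingers move at their own pace and stop on an object; the grip force is fixed at half the most. Time passes only in rows, so rows that do not move let the fingers close. It gives the time, the measured TCP pose, the force and the opening at its end, in the units of the state.
- manip.state(): the state, without advancing time (a new reading comes with each control period).
- manip.camera(name): name is "side" or "top"; returns the picture (480x640x3 uint8, blue, green, red); there is no depth.
- manip.get_calibration(name): a dict with "fx", "fy", "cx", "cy" (pixels), "k1" (the pictures are not rectified: a ray, as slopes to the right and down, at radius r is drawn at 1 + k1 r^2 times it, then the intrinsics apply), "R" (3x3) and "t" (3): a world point X has camera coordinates R X + t. Camera axes: x right, y down, z forward; pixel columns grow to the right and rows downward; lengths in m; the calibration is good to about 2 mm. A picture is of the moment at which its call begins. get_calibration takes no time and is no camera call.
- manip.job_done(): hands the job in, once; it reports no verdict.
Trained networks look in the newest picture that a camera, given by its name, has taken for a name from the list of things; names that differ only in an ending like _2 or _b are one class to them, and where a whole thing is asked for, a point or a joint stands for the part that bears it (a point fixed in the world has none). Each returns a list of dicts, best first, with "score" (0 to 1); they miss things now and then, are a little off and sometimes report something else, mostly with a low value. They report only what shows in the picture. A call takes as long as a camera call. They do not tell look-alikes from the thing itself.
- manip.search_frame(camera, thing): "position" ([column, row] in pixels, amid what is visible of it).
- manip.landmark_of(camera, thing): "position" ([column, row] in pixels: a listed point, or the origin of a listed thing).
The state is a dict: "time_s": time; "joint_positions": joint angles; "dq": joint speeds; "joint_efforts": joint torques, N m; "eef_pos": TCP position; "orientation": TCP orientation; "force": force on the tool from outside, world axes, zero at the start; "ft_torque": the same for the moment, N m; "opening": opening from 0.0 (shut) to 1.0 (fully open).
Only numpy, scipy, OpenCV 4.12 (cv2) and the standard library are available. Lean on these libraries where they do the work, as an engineer would, in place of code of your own. Each camera call takes 0.05 s, during which the arm holds its last target.

## Working session

There is one attempt and no reset: what is moved stays moved. The work goes in short steps, Python scripts to look and compute and a shell command to move; the robot and the scene stay as the last step left them, time stands still between calls to the robot, and variables do not carry over. Pictures are saved under pics/ and viewed, and the job is handed in when it is done.

```bash
ls; mkdir -p pics; cat > look.py <<'E'
import cv2,sys
from workcell import manip
import numpy as np
def snap(cam,name):
    im=np.array(manip.camera(cam)); cv2.imwrite(f'pics/{name}.png',im); return im
E
python3 - <<'E'
from look import *
for c in ('side','top'):
    snap(c,c+'0'); print(c,manip.get_calibration(c))
print(manip.state())
E
```

```text
pics
side {'fx': 569.7276505367906, 'fy': 569.7276505367906, 'cx': 306.1274491297083, 'cy': 231.19933138525954, 'k1': 0.046877348020726455, 'R': array([[-0.98895142, -0.14801895,  0.00809144],
       [-0.11223586,  0.71198371, -0.69316832],
       [ 0.09684107, -0.68641794, -0.72073033]]), 't': array([0.60253567, 0.03831914, 1.12808565])}
top {'fx': 470.9094100794883, 'fy': 470.9094100794883, 'cx': 319.4280827460554, 'cy': 240.0263500964204, 'k1': -0.04390593029103438, 'R': array([[ 0.02154416, -0.99948813,  0.02365022],
       [-0.99259139, -0.02421281, -0.11906331],
       [ 0.119575  , -0.02090989, -0.99260495]]), 't': array([0.08778218, 0.58269953, 0.93784468])}
{'time_s': 0.1, 'joint_positions': array([-1.36080580e+00,  4.86997006e-02,  9.77341189e-02,  1.62201137e+00,
        9.92064459e-06,  1.44297174e+00]), 'dq': array([ 0.00141964, -0.00126947,  0.002873  ,  0.00102285,  0.00034349,
       -0.00132188]), 'joint_efforts': array([ 2.82637731e-03, -3.39850080e+01,  3.20936179e+01,  1.58363819e-02,
       -2.18450323e-04, -6.37159403e-06]), 'eef_pos': array([ 0.17389186, -0.49493517,  0.30281186]), 'orientation': array([[ 9.43481114e-01,  3.31425994e-01, -4.44849857e-04],
       [ 3.31426167e-01, -9.43478743e-01,  2.13479055e-03],
       [ 2.87818695e-04, -2.16156945e-03, -9.99997622e-01]]), 'force': array([-0.34604274, -0.06086938,  0.15080504]), 'ft_torque': array([ 0.00410925, -0.0143338 ,  0.00123904]), 'opening': 1.002399370779984}
```

View pics/top0.png

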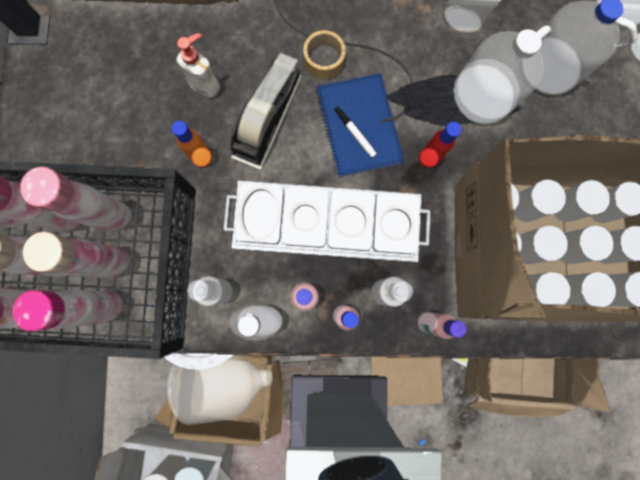

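View pics/side0.png

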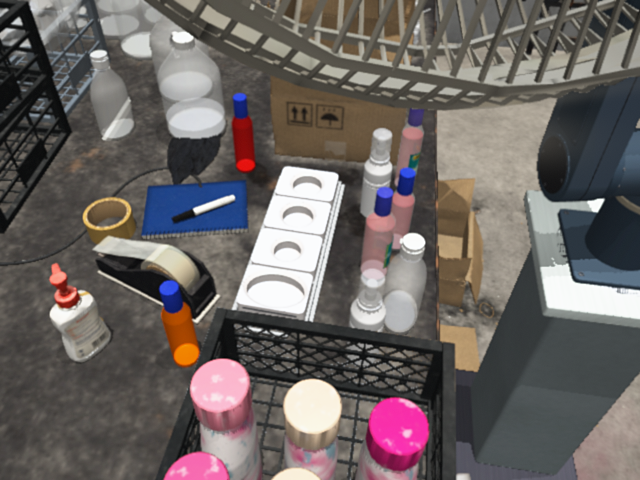

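```bash
cat >> look.py <<'E'
CAL={c:manip.get_calibration(c) for c in('side','top')}
def proj(c,X):
    k=CAL[c];p=k['R']@np.asarray(X,float)+k['t'];s=p[:2]/p[2];s=s*(1+k['k1']*(s@s))
    return np.array([k['fx']*s[0]+k['cx'],k['fy']*s[1]+k['cy']])
def ray(c,uv):
    k=CAL[c];d=np.array([(uv[0]-k['cx'])/k['fx'],(uv[1]-k['cy'])/k['fy']]);s=d.copy()
    for _ in range(20): s=d/(1+k['k1']*(s@s))
    return -k['R'].T@k['t'],k['R'].T@np.array([s[0],s[1],1])
def atz(c,uv,z):
    o,d=ray(c,uv);return o+d*(z-o[2])/d[2]
E
python3 - <<'E'
from look import *
im=cv2.imread('pics/top0.png');s=cv2.imread('pics/side0.png')
cv2.imwrite('pics/topc.png',cv2.resize(im[170:370,170:490],None,fx=2.5,fy=2.5,interpolation=2)[:600])
cv2.imwrite('pics/sidec.png',cv2.resize(s[90:360,220:480],None,fx=2.2,fy=2.2,interpolation=2))
print(proj('top',[.17,-.49,.3]),proj('top',[0,0,0.2]))
for n in ['oval_bottle_mid','mist_a_mid','slim_bottle_mid','labelled_stout_mid','labelled_tall_mid','puck_oval_mouth','puck_wide_a_mouth','puck_slim_mouth']:
    for c in('top','side'):
        print(n,c,[(round(float(r['score']),2),np.round(r['position']).astype(int).tolist()) for r in manip.landmark_of(c,n)])
E
```

```text
[712.42104448 500.626589  ] [376.83444343 586.83090657]
oval_bottle_mid top [(0.73, [256, 321])]
oval_bottle_mid side [(0.85, [408, 278])]
mist_a_mid top [(0.67, [390, 292])]
mist_a_mid side [(0.69, [377, 172])]
slim_bottle_mid top [(0.82, [442, 144]), (0.71, [191, 144]), (0.57, [346, 318]), (0.28, [394, 290])]
slim_bottle_mid side [(0.81, [178, 323]), (0.71, [244, 134]), (0.62, [402, 209])]
labelled_stout_mid top []
labelled_stout_mid side [(0.68, [294, 214]), (0.65, [375, 235])]
labelled_tall_mid top []
labelled_tall_mid side [(0.95, [410, 148])]
puck_oval_mouth top [(0.62, [259, 213]), (0.56, [255, 320])]
puck_oval_mouth side [(0.7, [276, 285]), (0.2, [296, 216])]
puck_wide_a_mouth top []
puck_wide_a_mouth side [(0.74, [306, 185])]
puck_slim_mouth top [(0.92, [303, 217])]
puck_slim_mouth side [(0.79, [289, 247])]
```

View pics/topc.png

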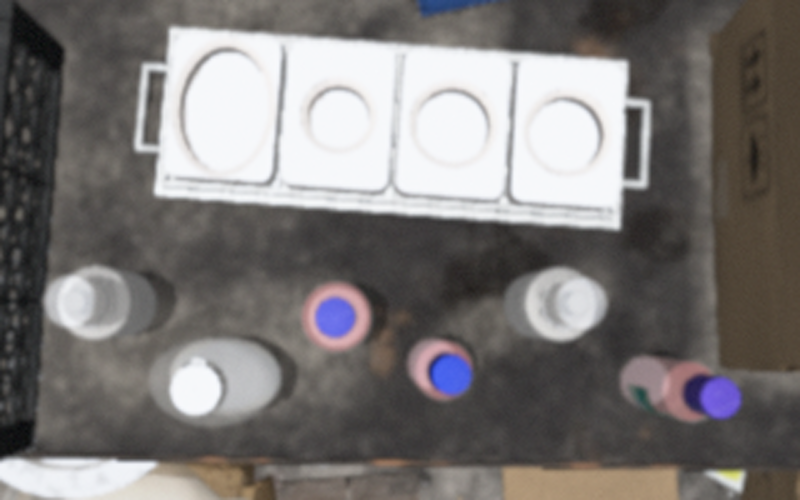

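View pics/sidec.png

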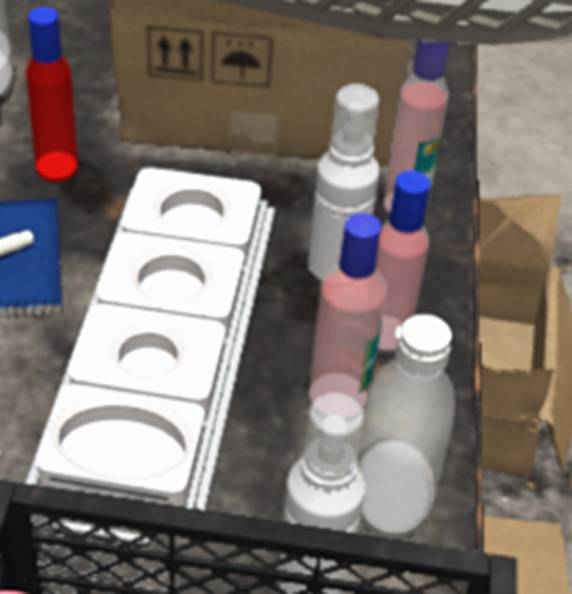

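```bash
python3 - <<'E'
from look import *
T=lambda u,v:(u/2.5+170,v/2.5+170)
S=lambda u,v:(u/2.2+220,v/2.2+90)
D={'mistL':(T(75,303),S(336,402),.201),'mistR':(T(579,301),S(357,97),.201),'oval':(T(196,388),S(425,332),.196),'slim':(T(452,374),S(412,182),.186),'stout':(T(336,318),S(363,224),.206),'tall':(T(720,398),None,.211),
'p_oval':(T(226,110),S(122,437),.042),'p_slim':(T(338,119),S(148,353),.042),'p_w1':(T(452,127),S(171,277),.042),'p_w2':(T(566,134),S(190,208),.042)}
for n,(t,s,z) in D.items():
    a=atz('top',t,z);print(n,a.round(4)[:2],end=' ')
    if s:
        print(atz('side',s,z).round(4)[:2],end=' ')
        A=[];b=[]
        for c,uv in(('top',t),('side',s)):
            o,d=ray(c,uv);d/=np.linalg.norm(d);P=np.eye(3)-np.outer(d,d);A.append(P);b.append(P@o)
        print(np.linalg.solve(sum(A),sum(b)).round(4),end='')
    print()
E
```

```text
mistL [0.469  0.3033] [0.4689 0.2999] [0.469  0.3026 0.2042]
mistR [ 0.4779 -0.0364] [ 0.4741 -0.035 ] [ 0.476  -0.0365  0.2   ]
oval [0.4142 0.2206] [0.4118 0.2228] [0.4128 0.221  0.1941]
slim [0.4266 0.0478] [0.424  0.0501] [0.4252 0.0477 0.184 ]
stout [0.463  0.1278] [0.4608 0.1286] [0.4619 0.1278 0.2054]
tall [ 0.4151 -0.1294] 
p_oval [0.6304 0.2238] [0.63   0.2282] [0.6311 0.2243 0.037 ]
p_slim [0.6253 0.1316] [0.6249 0.1361] [0.6259 0.1316 0.0369]
p_w1 [0.621  0.0376] [0.6201 0.0423] [0.6214 0.0371 0.0369]
p_w2 [ 0.6176 -0.0569] [ 0.617  -0.0529] [ 0.618  -0.0577  0.0378]
```

```bash
cat > ov.py <<'E'
from look import *
def overlay(imf,cam,out,box,s,curves):
    im=cv2.imread(imf);x0,y0,x1,y1=box
    c=cv2.resize(im[y0:y1,x0:x1],None,fx=s,fy=s,interpolation=cv2.INTER_CUBIC)
    for P,col in curves:
        p=np.array([(proj(cam,q)+.5-[x0,y0])*s-.5 for q in P])
        cv2.polylines(c,[np.round(p*8).astype(int).reshape(-1,1,2).astype(np.int32)],False,col,1,cv2.LINE_AA,3)
    cv2.imwrite('pics/'+out,c)
def ell(x,y,z,a,b,yaw=0):
    t=np.linspace(0,2*np.pi,60);R=np.array([[np.cos(yaw),-np.sin(yaw)],[np.sin(yaw),np.cos(yaw)]])
    p=(R@np.array([a*np.cos(t),b*np.sin(t)])).T
    return np.c_[p+[x,y],np.full(60,z)]
def pucks(cx,cy,yaw):
    out=[];R=np.array([[np.cos(yaw),-np.sin(yaw)],[np.sin(yaw),np.cos(yaw)]])
    dims=[(.052,.0365),(.026,.026),(.031,.031),(.031,.031)]
    for i,(a,b) in enumerate(dims):
        o=np.array([cx,cy])+R@[0,.095*(1.5-i)]
        print(i,o.round(4))
        out+=[(ell(*o,.042,a+.006,b+.006,yaw),(0,200,0)),(ell(*o,.036,a,b,yaw),(255,0,0)),(ell(*o,.014,a,b,yaw),(0,0,255))]
        sq=np.array([(R@[dx*.06,dy*.0445]+o).tolist()+[.042] for dx,dy in((1,1),(1,-1),(-1,-1),(-1,1),(1,1))])
        out.append((sq,(0,140,255)))
    return out
E
python3 - <<'E'
from ov import *
c=pucks(.6236,.0840,-.0456)
overlay('pics/top0.png','top','ov_t.png',(225,175,430,265),3.9,c)
overlay('pics/side0.png','side','ov_s.png',(230,160,350,335),3.4,c)
E
```

```text
0 [0.6301 0.2264]
1 [0.6258 0.1315]
2 [0.6214 0.0365]
3 [ 0.6171 -0.0584]
```

View pics/ov_t.png

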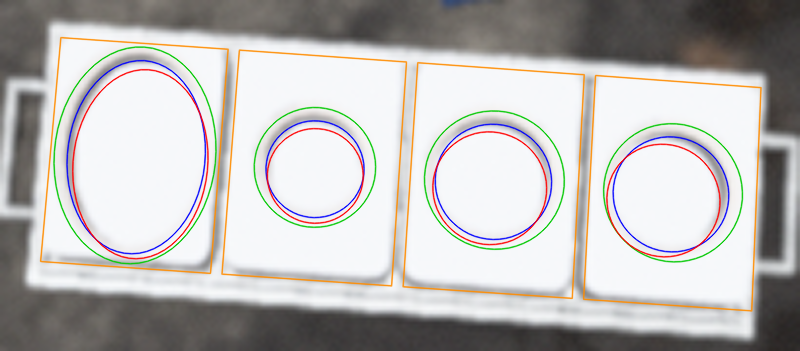

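View pics/ov_s.png

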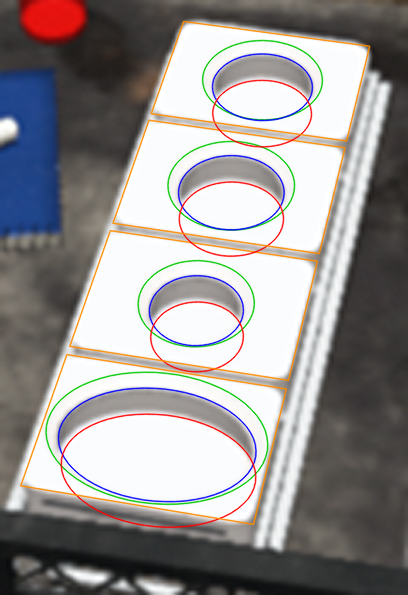

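```bash
python3 - <<'E'
from ov import *
G=(0,200,0);B=(255,0,0);R=(0,0,255)
for k,yaw in enumerate((0,.12,-.12)):
    c=[]
    for (x,y) in((.469,.3026),(.476,-.0365)):
        c+=[(ell(x,y,0,.027,.027),R),(ell(x,y,.142,.027,.027),G),(ell(x,y,.201,.018,.018),B)]
    x,y=.4130,.2212
    c+=[(ell(x,y,0,.0325,.048,yaw),R),(ell(x,y,.1,.0325,.048,yaw),G),(ell(x,y,.196,.018,.018),B)]
    x,y=.4253,.0480
    c+=[(ell(x,y,0,.022,.022),R),(ell(x,y,.186,.014,.014),B)]
    x,y=.462,.1278
    c+=[(ell(x,y,0,.026,.026),R),(ell(x,y,.206,.014,.014),B)]
    if k==0:
        overlay('pics/top0.png','top','ob_t.png',(180,265,480,355),2.6,c)
        overlay('pics/side0.png','side','ob_s.png',(320,100,460,340),2.5,c)
    overlay('pics/top0.png','top',f'oo{k}.png',(215,290,305,350),4,c)
cv2.imwrite('pics/oo.png',np.vstack([cv2.imread(f'pics/oo{k}.png')[:198] for k in range(3)]))
E
```

```text
(no output)
```

View pics/ob_t.png

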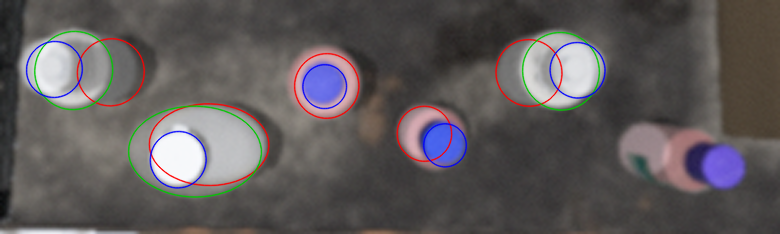

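View pics/ob_s.png

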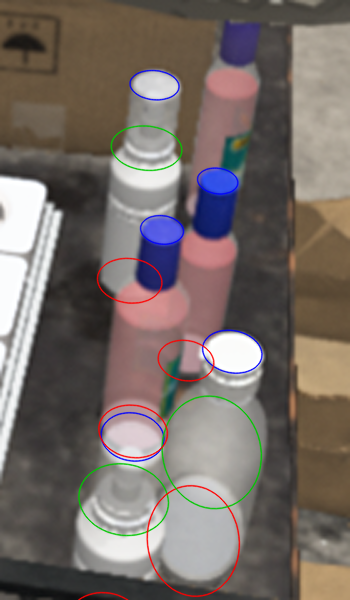

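View pics/oo.png

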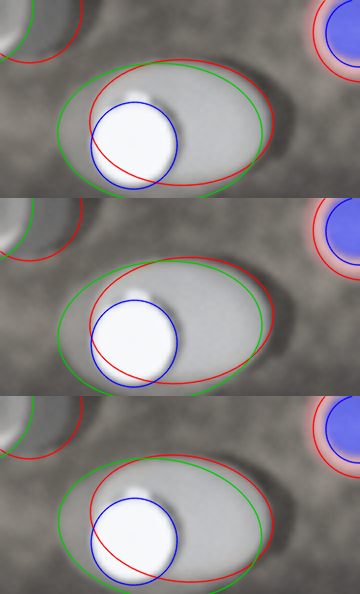

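```bash
python3 - <<'E'
from ov import *
G=(0,200,0);R=(0,0,255);x,y=.4130,.2212
L=[]
for k,yaw in enumerate((None,-.2,0,.2)):
    c=[] if yaw is None else [(ell(x,y,0.002,.0325,.048,yaw),R),(ell(x,y,.1,.0325,.048,yaw),G)]
    overlay('pics/side0.png','side',f'os{k}.png',(370,230,440,340),2.8,c)
    overlay('pics/top0.png','top',f'ot{k}.png',(220,295,295,345),2.6,c)
    a,b=cv2.imread(f'pics/os{k}.png'),cv2.imread(f'pics/ot{k}.png');w=max(a.shape[1],b.shape[1])
    L.append(np.vstack([cv2.copyMakeBorder(q,0,0,0,w-q.shape[1],0) for q in(a,b)]))
cv2.imwrite('pics/oyaw.png',np.hstack(L))
E
```

```text
(no output)
```

View pics/oyaw.png

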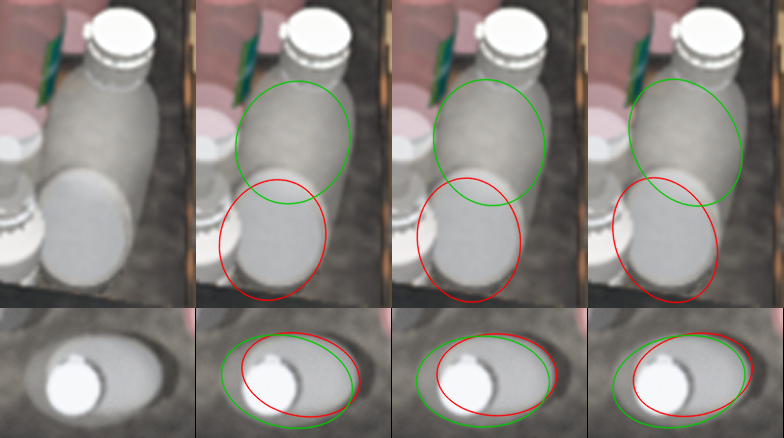

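```bash
python3 - <<'E'
from look import *
for c in CAL: print(c,(-CAL[c]['R'].T@CAL[c]['t']).round(3))
def tri(t,s):
    A=[];b=[]
    for c,uv in(('top',t),('side',s)):
        o,d=ray(c,uv);d/=np.linalg.norm(d);P=np.eye(3)-np.outer(d,d);A.append(P);b.append(P@o)
    return np.linalg.solve(sum(A),sum(b)).round(3)
# crate corners: far-right rim corner near tray: top (193,172)?, side (218,312)... ; near-robot corner top (165,352) side(452,345)
print('crate', tri((192,173),(222,313)), tri((183,354),(453,345)))
for z in(0,.1,.15,.2,.25): print(z,'crate',atz('top',(192,260),z).round(3)[:2],'box near corner',atz('top',(457,185),z).round(3)[:2],atz('top',(515,140),z).round(3)[:2],atz('top',(525,290),z).round(3)[:2])
E
```

```text
side [0.491 0.836 0.835]
top [0.464 0.121 0.998]
crate [0.69  0.348 0.122] [0.348 0.349 0.118]
0 crate [0.535 0.369] box near corner [ 0.713 -0.198] [ 0.821 -0.332] [ 0.487 -0.344]
0.1 crate [0.528 0.345] box near corner [ 0.688 -0.166] [ 0.785 -0.287] [ 0.485 -0.297]
0.15 crate [0.525 0.332] box near corner [ 0.676 -0.15 ] [ 0.767 -0.264] [ 0.484 -0.274]
0.2 crate [0.521 0.32 ] box near corner [ 0.663 -0.134] [ 0.749 -0.241] [ 0.483 -0.251]
0.25 crate [0.518 0.307] box near corner [ 0.651 -0.118] [ 0.731 -0.219] [ 0.481 -0.227]
```

```bash
python3 -m crank '[0,0,7,0.012,0.035,0.002,0.065, 0,0,7,0.012,0.035,0.002,0.065, 0,0,7,0.012,0.035,0.002,0.065, 0,0,7,0.012,0.035,0.002,0.065, 0,0,7,0.012,0.035,0.002,0.065, 0,0,7,0.012,0.035,0.002,0.065, 0,0,7,0.012,0.035,0.002,0.065, 0,0,7,0.012,0.035,0.002,0.065, 0,0,7,0.012,0.035,0.002,0.065, 0,0,7,0.012,0.035,0.002,0.065, 0,0,0,0.012,0.035,0,0.065, 0,0,0,0.012,0.035,0,0.065, 0,0,0,0,0,0,0.065]'
```

```text
time_s: 1.98
eef_pos: [0.319, -0.0695, 0.3245]
orientation: [[-0.001, 1.0, 0.002], [1.0, 0.001, 0.003], [0.003, 0.002, -1.0]]
force: [-0.6, -0.4, 0.2]
opening: 0.758
```

```bash
python3 -m crank '[0,0,0,0.0314,0.0066,0,0.065, 0,0,0,0.0314,0.0066,0,0.065, 0,0,0,0.0314,0.0066,0,0.065, 0,0,0,0.0314,0.0066,0,0.065, 0,0,0,0.0314,0.0066,0,0.065, 0,0,0,0,0,0,0.065, 0,0,0,0,0,-0.01,0.065]'; python3 - <<'E'
from ov import *
snap('top','t1');snap('side','s1')
a=cv2.imread('pics/t1.png')[200:380,280:500];b=cv2.imread('pics/s1.png')[60:300,300:460]
a=cv2.resize(a,None,fx=2,fy=2);b=cv2.resize(b,None,fx=2,fy=2)
h=max(a.shape[0],b.shape[0])
cv2.imwrite('pics/c1.png',np.hstack([cv2.copyMakeBorder(q,0,h-q.shape[0],0,0,0) for q in(a,b)]))
E
```

```text
time_s: 2.57
eef_pos: [0.4764, -0.0427, 0.3142]
orientation: [[0.01, 1.0, 0.001], [1.0, -0.01, -0.0], [-0.0, 0.001, -1.0]]
force: [-0.8, 0.3, 0.8]
opening: 0.762
```

View pics/c1.png

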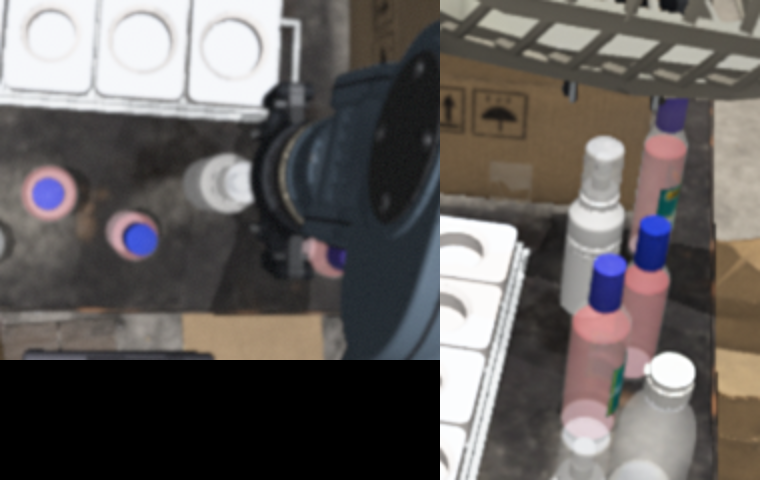

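```bash
python3 - <<'E'
from look import *
s=manip.state();print(s['eef_pos'],s['time_s'])
for z in(.236,.241,.246): print((proj('side',[.476,-.0427,z])-[300,60])*2+[440,0], (proj('side',[.476+.036,-.0427,z])-[300,60])*2+[440,0],(proj('side',[.476-.036,-.0427,z])-[300,60])*2+[440,0])
E
```

```text
[ 0.47380853 -0.04260096  0.31210154] 2.6667
[607.07931527 111.20427926] [567.28880234 107.60491786] [647.18760619 114.80417587]
[607.67910482 106.52977938] [567.74426866 102.9348943 ] [647.93411473 110.12453964]
[608.28345539 101.82127219] [568.20318085  98.23101925] [648.68632784 105.41072624]
```

```bash
python3 -m crank '[0,0,0,0.002,0.006,0,0.065, 0,0,0,0,0,-0.015,0.065, 0,0,0,0,0,-0.015,0.065, 0,0,0,0,0,-0.015,0.065, 0,0,0,0,0,-0.015,0.065, 0,0,0,0,0,-0.015,0.065, 0,0,0,0,0,0,0.065, 0,0,0,0,0,0,0.065]'
```

```text
time_s: 3.33
eef_pos: [0.4758, -0.0362, 0.239]
orientation: [[0.012, 1.0, -0.001], [1.0, -0.012, 0.0], [0.0, -0.001, -1.0]]
force: [0.1, 0.2, 0.7]
opening: 0.756
```

Aligned; close, then lift.

```bash
python3 -m crank '[0,0,0,0,0,-0.002,0.055, 0,0,0,0,0,0,0.045, 0,0,0,0,0,0,0.038, 0,0,0,0,0,0,0.03, 0,0,0,0,0,0,0.02, 0,0,0,0,0,0,0.01, 0,0,0,0,0,0,0.01, 0,0,0,0,0,0,0.01]'
```

```text
time_s: 4.0
eef_pos: [0.4775, -0.0365, 0.2384]
orientation: [[0.011, 1.0, 0.002], [1.0, -0.011, -0.001], [-0.001, 0.002, -1.0]]
force: [-1.5, -0.1, 5.8]
opening: 0.402
```

```bash
python3 -m crank '[0,0,0,0,0,0,0.01, 0,0,0,0,0,0.01,0.01, 0,0,0,0,0,0.015,0.01, 0,0,0,0,0,0.015,0.01, 0,0,0,0,0,0.015,0.01, 0,0,0,0,0,0.015,0.01, 0,0,0,0,0,0,0.01, 0,0,0,0,0,0,0.01]'; python3 - <<'E'
from ov import *
snap('top','t2');snap('side','s2')
a=cv2.imread('pics/t2.png')[200:380,280:500];b=cv2.imread('pics/s2.png')[60:300,300:460]
a=cv2.resize(a,None,fx=2,fy=2);b=cv2.resize(b,None,fx=2,fy=2)
h=max(a.shape[0],b.shape[0])
cv2.imwrite('pics/c2.png',np.hstack([cv2.copyMakeBorder(q,0,h-q.shape[0],0,0,0) for q in(a,b)]))
E
```

```text
time_s: 4.67
eef_pos: [0.4775, -0.0364, 0.3076]
orientation: [[0.011, 1.0, 0.002], [1.0, -0.011, -0.0], [-0.0, 0.002, -1.0]]
force: [0.2, 0.3, -1.7]
opening: 0.404
```

View pics/c2.png

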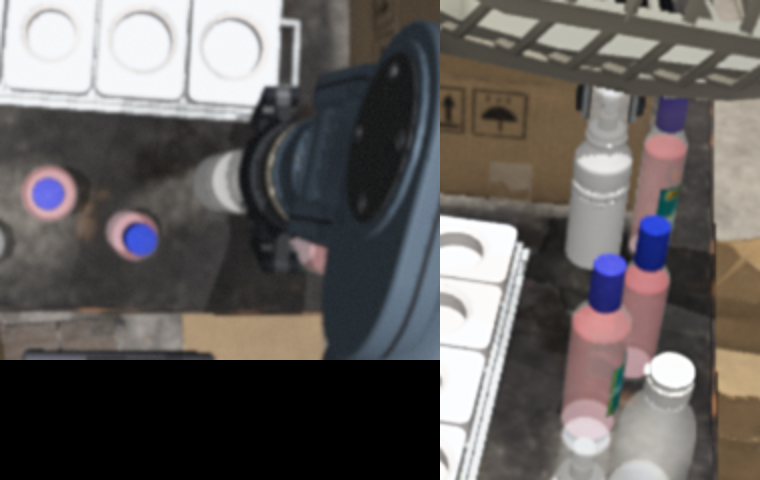

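```bash
python3 -m crank '[0,0,0,0.015,-0.0022,0,0.01, 0,0,0,0.025,-0.004,0,0.01, 0,0,0,0.03,-0.0045,0,0.01, 0,0,0,0.03,-0.0045,0,0.01, 0,0,0,0.025,-0.0045,0,0.01, 0,0,0,0.0146,-0.0022,0,0.01, 0,0,0,0,0,0,0.01, 0,0,0,0,0,0,0.01, 0,0,0,0,0,0,0.01]'
```

```text
time_s: 5.52
eef_pos: [0.6156, -0.058, 0.3058]
orientation: [[0.011, 1.0, -0.003], [1.0, -0.011, 0.001], [0.001, -0.003, -1.0]]
force: [-0.1, 0.6, -0.2]
opening: 0.404
```

```bash
python3 -m crank '[0,0,0,0.0015,0,-0.01,0.01, 0,0,0,0,0,-0.01,0.01, 0,0,0,0,0,-0.01,0.01, 0,0,0,0,0,-0.01,0.01, 0,0,0,0,0,-0.005,0.01, 0,0,0,0,0,0,0.01, 0,0,0,0,0,0,0.01]'; python3 - <<'E'
from ov import *
b=snap('side','s3')[60:300,230:460]
cv2.imwrite('pics/c3.png',cv2.resize(b,None,fx=2.5,fy=2.5))
E
```

```text
time_s: 6.1
eef_pos: [0.6176, -0.0581, 0.2612]
orientation: [[0.011, 1.0, -0.001], [1.0, -0.011, 0.0], [0.0, -0.001, -1.0]]
force: [-0.9, 0.4, -0.6]
opening: 0.407
```

View pics/c3.png

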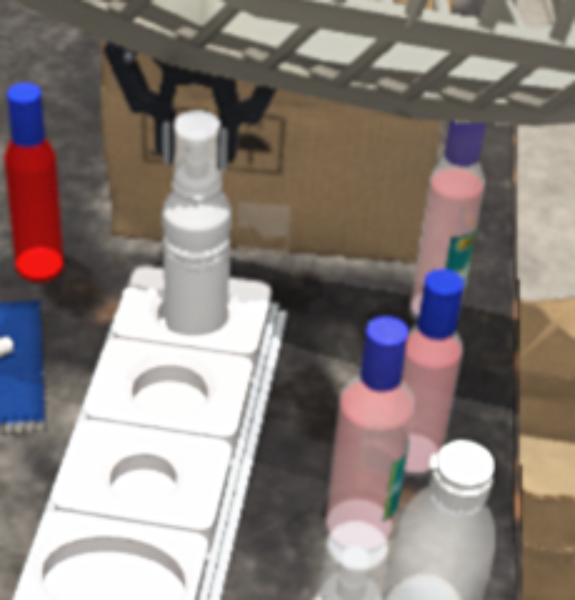

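Bottle is inside the wide pocket's mouth (base at about crop (197,325)), no contact force. Lower to the floor.

```bash
python3 -m crank '[0,0,0,0,0,-0.004,0.01, 0,0,0,0,0,-0.003,0.01, 0,0,0,0,0,-0.002,0.01, 0,0,0,0,0,0,0.01, 0,0,0,0,0,0,0.01]'
```

```text
time_s: 6.57
eef_pos: [0.6181, -0.0582, 0.2529]
orientation: [[0.011, 1.0, -0.0], [1.0, -0.011, 0.0], [0.0, -0.0, -1.0]]
force: [-0.9, -0.3, -0.6]
opening: 0.405
```

```bash
python3 -m crank '[0,0,0,0,0,-0.002,0.01, 0,0,0,0,0,-0.001,0.01, 0,0,0,0,0,0,0.01, 0,0,0,0,0,0,0.01]'
```

```text
time_s: 6.9
eef_pos: [0.6182, -0.0583, 0.2525]
orientation: [[0.011, 1.0, 0.002], [1.0, -0.011, -0.001], [-0.001, 0.002, -1.0]]
force: [-1.3, -0.8, 7.7]
opening: 0.409
```

```bash
python3 -m crank '[0,0,0,0,0,0,0.036, 0,0,0,0,0,0,0.045, 0,0,0,0,0,0,0.055, 0,0,0,0,0,0,0.065, 0,0,0,0,0,0,0.065, 0,0,0,0,0,0.015,0.065, 0,0,0,0,0,0.025,0.065, 0,0,0,0,0,0.03,0.065, 0,0,0,0,0,0.02,0.065, 0,0,0,0,0,0,0.065]'; python3 - <<'E'
from ov import *
c=[(ell(.6171,-.0584,.215,.018,.018),(255,0,0))]
snap('side','s4');overlay('pics/s4.png','side','c4.png',(230,60,460,300),2.5,c)
E
```

```text
time_s: 7.73
eef_pos: [0.6193, -0.0585, 0.3456]
orientation: [[0.011, 1.0, 0.009], [1.0, -0.011, -0.002], [-0.002, 0.009, -1.0]]
force: [0.1, -0.5, 0.8]
opening: 0.759
```

View pics/c4.png

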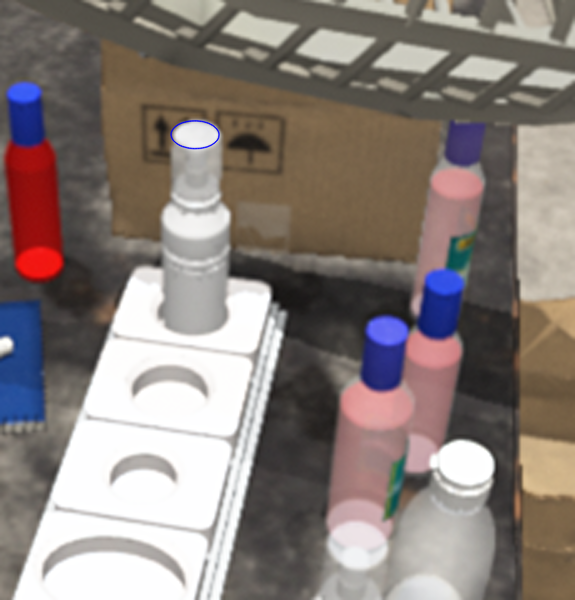

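```bash
python3 -m crank '[0,0,0,-0.0075,0.018,0,0.065, 0,0,0,-0.0145,0.035,0,0.065, 0,0,0,-0.0145,0.035,0,0.065, 0,0,0,-0.0145,0.035,0,0.065, 0,0,0,-0.0145,0.035,0,0.065, 0,0,0,-0.0145,0.035,0,0.065, 0,0,0,-0.0145,0.035,0,0.065, 0,0,0,-0.0145,0.035,0,0.065, 0,0,0,-0.0145,0.035,0,0.065, 0,0,0,-0.0145,0.035,0,0.065, 0,0,0,-0.0115,0.028,0,0.065, 0,0,0,0,0,0,0.065, 0,0,0,0,0,0,0.065, 0,0,0,0,0,0,0.065]'
```

```text
time_s: 8.95
eef_pos: [0.4684, 0.3024, 0.3385]
orientation: [[0.011, 1.0, -0.002], [1.0, -0.011, -0.002], [-0.002, -0.002, -1.0]]
force: [-1.0, 0.4, 0.5]
opening: 0.76
```

```bash
python3 -m crank '[0,0,0,0,0,-0.02,0.065, 0,0,0,0,0,-0.02,0.065, 0,0,0,0,0,-0.02,0.065, 0,0,0,0,0,-0.02,0.065, 0,0,0,0,0,-0.015,0.065, 0,0,0,0,0,0,0.065, 0,0,0,0,0,0,0.065]'; python3 - <<'E'
from ov import *
b=snap('side','s5')[150:390,260:490]
cv2.imwrite('pics/c5.png',cv2.resize(b,None,fx=2.5,fy=2.5))
E
```

```text
time_s: 9.53
eef_pos: [0.4685, 0.3011, 0.2435]
orientation: [[0.014, 1.0, -0.003], [1.0, -0.014, -0.002], [-0.002, -0.003, -1.0]]
force: [0.5, -0.1, 0.5]
opening: 0.761
```

View pics/c5.png

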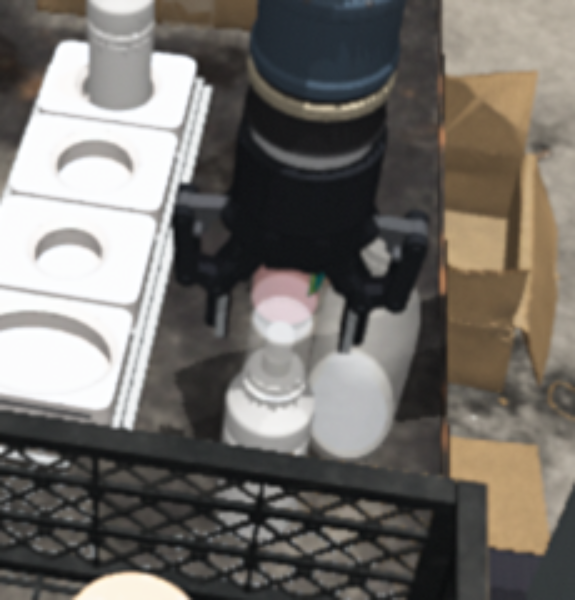

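```bash
python3 -m crank '[0,0,0,0,0.0015,-0.006,0.065, 0,0,0,0,0,0,0.055, 0,0,0,0,0,0,0.045, 0,0,0,0,0,0,0.038, 0,0,0,0,0,0,0.03, 0,0,0,0,0,0,0.02, 0,0,0,0,0,0,0.01, 0,0,0,0,0,0,0.01, 0,0,0,0,0,0,0.01]'
```

```text
time_s: 10.33
eef_pos: [0.469, 0.3045, 0.2399]
orientation: [[0.011, 1.0, 0.002], [1.0, -0.011, 0.001], [0.001, 0.002, -1.0]]
force: [0.5, 0.5, 4.6]
opening: 0.4
```

```bash
python3 -m crank '[0,0,0,0,0,0.01,0.01, 0,0,0,0,0,0.02,0.01, 0,0,0,0,0,0.02,0.01, 0,0,0,0,0,0.02,0.01, 0,0,0,0.01,-0.016,0.01,0.01, 0,0,0,0.016,-0.028,0,0.01, 0,0,0,0.016,-0.028,0,0.01, 0,0,0,0.016,-0.028,0,0.01, 0,0,0,0.016,-0.028,0,0.01, 0,0,0,0.016,-0.028,0,0.01, 0,0,0,0.016,-0.028,0,0.01, 0,0,0,0.016,-0.028,0,0.01, 0,0,0,0.014,-0.028,0,0.01, 0,0,0,0.01,-0.018,0,0.01, 0,0,0,0.006,-0.01,0,0.01, 0,0,0,0,0,0,0.01, 0,0,0,0,0,0,0.01, 0,0,0,0,0,0,0.01]'
```

```text
time_s: 11.83
eef_pos: [0.62, 0.0376, 0.3189]
orientation: [[0.01, 1.0, -0.001], [1.0, -0.01, 0.001], [0.001, -0.001, -1.0]]
force: [-0.6, 0.8, -0.2]
opening: 0.4
```

```bash
python3 -m crank '[0,0,0,0.001,0,-0.015,0.01, 0,0,0,0,0,-0.015,0.01, 0,0,0,0,0,-0.01,0.01, 0,0,0,0,0,-0.01,0.01, 0,0,0,0,0,-0.005,0.01, 0,0,0,0,0,0,0.01, 0,0,0,0,0,0,0.01]'; python3 - <<'E'
from ov import *
b=snap('side','s6')[60:300,230:460]
cv2.imwrite('pics/c6.png',cv2.resize(b,None,fx=2.5,fy=2.5))
E
```

```text
time_s: 12.42
eef_pos: [0.6212, 0.0367, 0.2637]
orientation: [[0.011, 1.0, -0.001], [1.0, -0.011, 0.0], [0.0, -0.001, -1.0]]
force: [0.2, 0.4, -1.0]
opening: 0.396
```

View pics/c6.png

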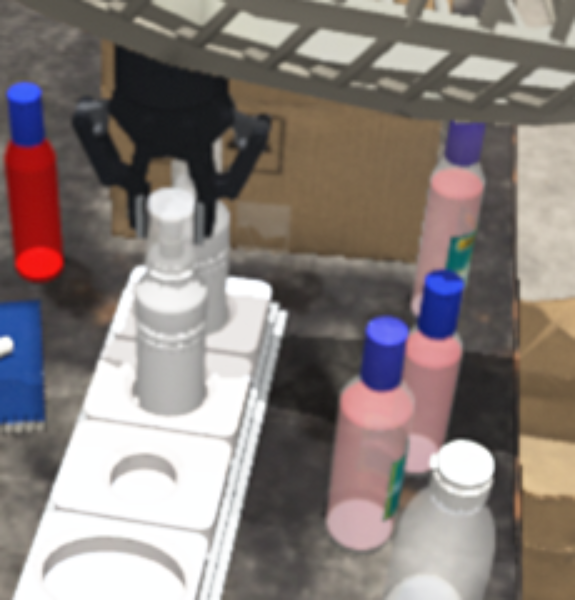

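Entering the second wide pocket freely. Lower on to the floor.

```bash
python3 -m crank '[0,0,0,0,0,-0.004,0.01, 0,0,0,0,0,-0.004,0.01, 0,0,0,0,0,-0.002,0.01, 0,0,0,0,0,-0.001,0.01, 0,0,0,0,0,0,0.01, 0,0,0,0,0,0,0.01]'
```

```text
time_s: 12.97
eef_pos: [0.6217, 0.0362, 0.2539]
orientation: [[0.011, 1.0, 0.001], [1.0, -0.011, -0.0], [-0.0, 0.001, -1.0]]
force: [-0.4, -0.4, 3.9]
opening: 0.401
```

```bash
python3 -m crank '[0,0,0,0,0,0,0.036, 0,0,0,0,0,0,0.045, 0,0,0,0,0,0,0.055, 0,0,0,0,0,0,0.065, 0,0,0,0,0,0,0.065, 0,0,0,0,0,0.015,0.065, 0,0,0,0,0,0.025,0.065, 0,0,0,0,0,0.03,0.065, 0,0,0,0,0,0.02,0.065, 0,0,0,0,0,0,0.065, 0,0,0,-0.036,0.002,0,0.065, 0,0,0,-0.036,0.002,0,0.065, 0,0,0,-0.036,0.002,0,0.065, 0,0,0,-0.036,0.002,0,0.065, 0,0,0,-0.036,0.002,0,0.06, 0,0,0,-0.0164,0.0018,0,0.06, 0,0,0,0,0,0,0.06, 0,0,0,0,0,0,0.06]'; python3 - <<'E'
from ov import *
c=[(ell(.6214,.0365,.215,.018,.018),(255,0,0)),(ell(.6171,-.0584,.215,.018,.018),(255,0,0))]
snap('side','s7');overlay('pics/s7.png','side','c7.png',(230,60,460,300),2.5,c)
E
```

```text
time_s: 14.47
eef_pos: [0.4249, 0.0482, 0.3427]
orientation: [[0.011, 1.0, 0.001], [1.0, -0.011, -0.0], [-0.0, 0.001, -1.0]]
force: [0.6, 0.3, 0.5]
opening: 0.703
```

View pics/c7.png

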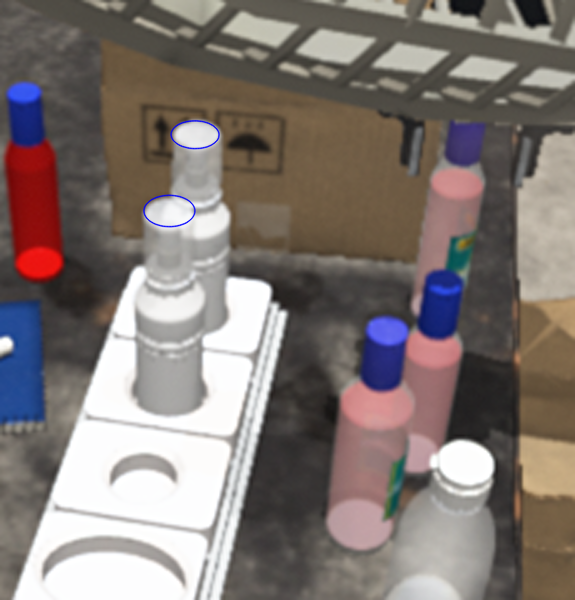

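Candidates (crop pixels): pink (385,430) with green label = stout, pink (460,200) with label = tall, and bare pink (440,370), whose measured cap height of 184 mm matches the 186 mm slim one. The gripper is above the last.

```bash
python3 -m crank '[0,0,0,0,0,-0.025,0.06, 0,0,0,0,0,-0.025,0.06, 0,0,0,0,0,-0.02,0.06, 0,0,0,0,0,-0.02,0.06, 0,0,0,0,0,-0.015,0.06, 0,0,0,0,0,-0.006,0.06, 0,0,0,0,0,0,0.06, 0,0,0,0,0,0,0.06]'; python3 - <<'E'
from ov import *
b=snap('side','s8')[90:290,300:480]
cv2.imwrite('pics/c8.png',cv2.resize(b,None,fx=3,fy=3))
E
```

```text
time_s: 15.18
eef_pos: [0.4258, 0.048, 0.2318]
orientation: [[0.011, 1.0, -0.001], [1.0, -0.011, 0.0], [0.0, -0.001, -1.0]]
force: [-0.4, 0.4, 1.2]
opening: 0.701
```

View pics/c8.png

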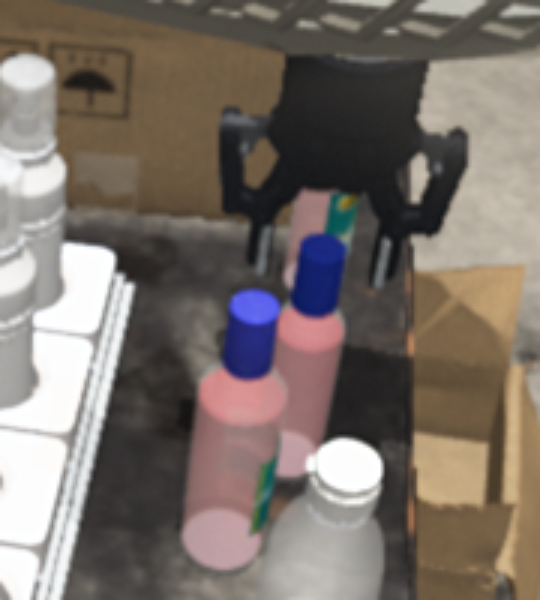

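```bash
python3 -m crank '[0,0,0,0,0,0,0.05, 0,0,0,0,0,0,0.04, 0,0,0,0,0,0,0.032, 0,0,0,0,0,0,0.025, 0,0,0,0,0,0,0.015, 0,0,0,0,0,0,0.005, 0,0,0,0,0,0,0.005, 0,0,0,0,0,0,0.005, 0,0,0,0,0,0,0.005]'
```

```text
time_s: 15.98
eef_pos: [0.4258, 0.048, 0.2331]
orientation: [[0.011, 1.0, 0.003], [1.0, -0.011, -0.0], [-0.0, 0.003, -1.0]]
force: [-0.2, 0.2, 5.6]
opening: 0.298
```

```bash
python3 -m crank '[0,0,0,0,0,0.005,0.005, 0,0,0,0,0,0.01,0.005, 0,0,0,0,0,0.015,0.005, 0,0,0,0,0,0.015,0.005, 0,0,0,0,0,0.015,0.005, 0,0,0,0,0,0.015,0.005, 0,0,0,0,0,0.005,0.005, 0,0,0,0,0,0,0.005, 0,0,0,0,0,0,0.005]'; python3 - <<'E'
from ov import *
b=snap('side','s9')[90:290,300:480]
cv2.imwrite('pics/c9.png',cv2.resize(b,None,fx=3,fy=3))
E
```

```text
time_s: 16.73
eef_pos: [0.4251, 0.0481, 0.3115]
orientation: [[0.011, 1.0, -0.001], [1.0, -0.011, 0.0], [0.0, -0.001, -1.0]]
force: [-0.5, -1.0, -2.6]
opening: 0.296
```

View pics/c9.png

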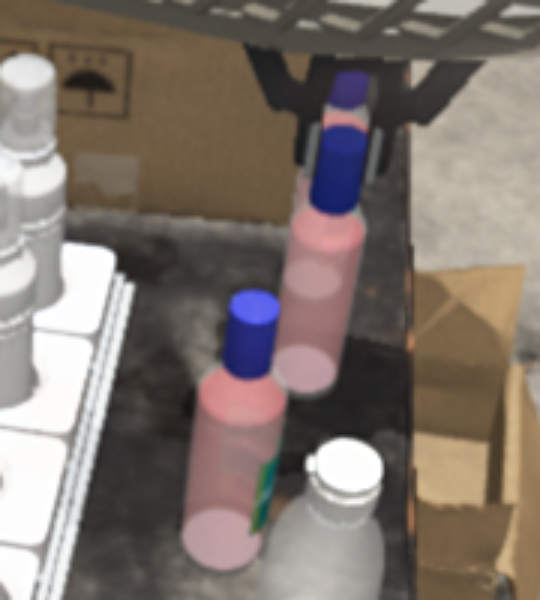

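```bash
python3 -m crank '[0,0,0,0.015,0.001,0,0.005, 0,0,0,0.025,0.002,0,0.005, 0,0,0,0.025,0.002,0,0.005, 0,0,0,0.025,0.002,0,0.005, 0,0,0,0.015,0.002,0,0.005, 0,0,0,0.016,0.0125,0,0.005, 0,0,0,0.02,0.016,0,0.005, 0,0,0,0.02,0.016,0,0.005, 0,0,0,0.02,0.016,0,0.005, 0,0,0,0.0125,0.0095,0,0.005, 0,0,0,0.007,0.0045,0,0.005, 0,0,0,0,0,0,0.005, 0,0,0,0,0,0,0.005, 0,0,0,0,0,0,0.005]'
```

```text
time_s: 17.95
eef_pos: [0.625, 0.1312, 0.3109]
orientation: [[0.011, 1.0, -0.002], [1.0, -0.011, -0.001], [-0.001, -0.002, -1.0]]
force: [-0.8, 0.1, -2.3]
opening: 0.297
```

```bash
python3 -m crank '[0,0,0,0.001,0,-0.015,0.005, 0,0,0,0,0,-0.015,0.005, 0,0,0,0,0,-0.01,0.005, 0,0,0,0,0,-0.01,0.005, 0,0,0,0,0,-0.004,0.005, 0,0,0,0,0,0,0.005, 0,0,0,0,0,0,0.005]'; python3 - <<'E'
from ov import *
b=snap('side','s10')[100:340,230:460]
cv2.imwrite('pics/c10.png',cv2.resize(b,None,fx=2.5,fy=2.5))
E
```

```text
time_s: 18.53
eef_pos: [0.6265, 0.1315, 0.2581]
orientation: [[0.011, 1.0, -0.0], [1.0, -0.011, 0.0], [0.0, -0.0, -1.0]]
force: [-0.8, -0.2, -1.4]
opening: 0.302
```

View pics/c10.png

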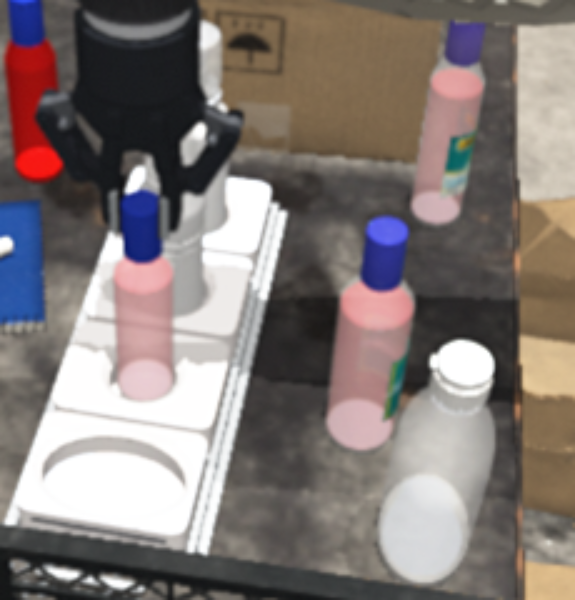

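```bash
python3 -m crank '[0,0,0,0,0,-0.004,0.005, 0,0,0,0,0,-0.004,0.005, 0,0,0,0,0,-0.002,0.005, 0,0,0,0,0,-0.002,0.005, 0,0,0,0,0,0,0.005, 0,0,0,0,0,0,0.005]'
```

```text
time_s: 19.08
eef_pos: [0.6267, 0.1316, 0.2472]
orientation: [[0.011, 1.0, 0.001], [1.0, -0.011, 0.0], [0.0, 0.001, -1.0]]
force: [-1.9, -0.2, 3.4]
opening: 0.3
```

```bash
python3 -m crank '[0,0,0,0,0,0,0.03, 0,0,0,0,0,0,0.04, 0,0,0,0,0,0,0.05, 0,0,0,0,0,0,0.06, 0,0,0,0,0,0,0.06, 0,0,0,0,0,0.015,0.06, 0,0,0,0,0,0.025,0.06, 0,0,0,0,0,0.03,0.06, 0,0,0,0,0,0.02,0.06, 0,0,0,0,0,0,0.06]'
python3 -m crank '[0,0,7,-0.0165,0.0069,0,0.065, 0,0,7,-0.0165,0.0069,0,0.065, 0,0,7,-0.0165,0.0069,0,0.065, 0,0,7,-0.0165,0.0069,0,0.065, 0,0,7,-0.0165,0.0069,0,0.065, 0,0,7,-0.0165,0.0069,0,0.065, 0,0,7,-0.0165,0.0069,0,0.065, 0,0,7,-0.0165,0.0069,0,0.065, 0,0,7,-0.0165,0.0069,0,0.065, 0,0,7,-0.0165,0.0069,0,0.065, 0,0,7,-0.0165,0.0069,0,0.065, 0,0,7,-0.0165,0.0069,0,0.065, 0,0,7,-0.0165,0.0069,0,0.065, 0,0,0,0,0,0,0.065, 0,0,0,0,0,0,0.065, 0,0,0,0,0,0,0.065]'; python3 - <<'E'
from ov import *
c=[(ell(.6214,.0365,.215,.018,.018),(255,0,0)),(ell(.6171,-.0584,.215,.018,.018),(255,0,0)),(ell(.6258,.1315,.2,.014,.014),(0,255,0)),(ell(.413,.2212,.196,.018,.018),(255,0,0))]
snap('side','s11');overlay('pics/s11.png','side','c11.png',(230,100,460,340),2.5,c)
E
```

```text
time_s: 19.92
eef_pos: [0.628, 0.1317, 0.3421]
orientation: [[0.011, 1.0, 0.01], [1.0, -0.011, 0.001], [0.001, 0.01, -1.0]]
force: [0.3, -0.2, 0.7]
opening: 0.703
time_s: 21.25
eef_pos: [0.4125, 0.2211, 0.3354]
orientation: [[-1.0, -0.005, 0.0], [-0.005, 1.0, -0.0], [-0.0, -0.0, -1.0]]
force: [1.2, -0.0, -0.3]
opening: 0.761
```

View pics/c11.png

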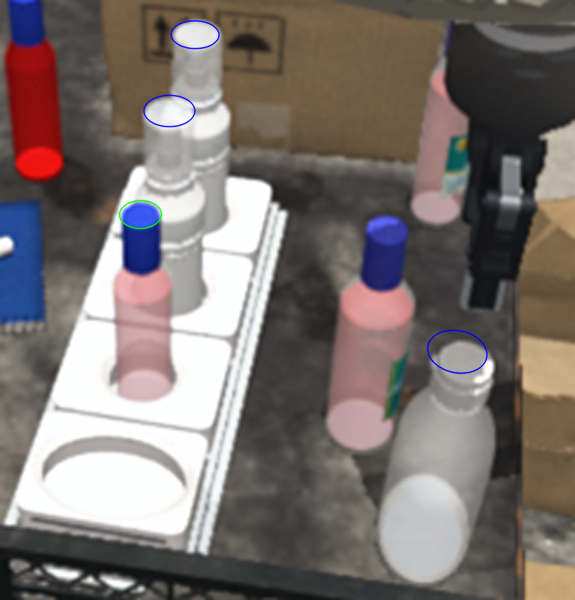

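```bash
python3 - <<'E'
from ov import *
c=[(ell(.413,.2212,.196,.018,.018),(255,0,0))]
L=[]
for k in('side0','s1','s4','s8','s11'):
    overlay(f'pics/{k}.png','side','tmp.png',(380,200,450,345),2.2,c);L.append(cv2.imread('pics/tmp.png'))
cv2.imwrite('pics/cmp.png',np.hstack(L))
E
```

```text
(no output)
```

View pics/cmp.png

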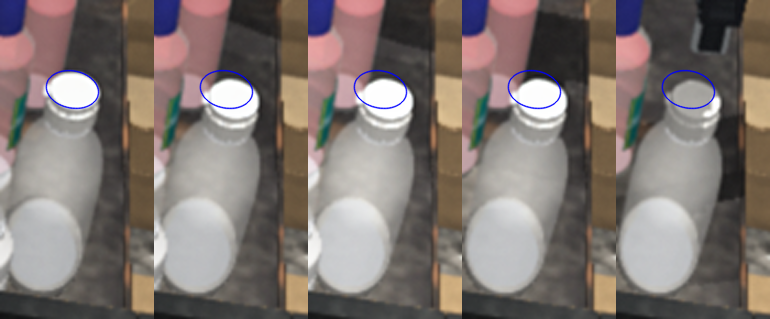

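```bash
python3 - <<'E'
from ov import *
def tm(a,b,box):
    x0,y0,x1,y1=box;r=cv2.matchTemplate(b[y0-12:y1+12,x0-12:x1+12],a[y0:y1,x0:x1],cv2.TM_CCOEFF_NORMED)
    _,m,_,l=cv2.minMaxLoc(r);return (l[0]-12,l[1]-12,round(m,3))
a=cv2.imread('pics/side0.png')
for k in('s1','s3','s4','s7','s8','s11'):
    b=cv2.imread(f'pics/{k}.png')
    print(k,'ovalcap',tm(a,b,(395,230,430,262)),'ovalbody',tm(a,b,(385,262,430,330)),'stout',tm(a,b,(370,185,398,225)),'slimpuck',tm(a,b,(262,230,318,265)),'flap',tm(a,b,(440,180,480,280)),'notebook',tm(a,b,(150,180,240,235)))
a=cv2.imread('pics/top0.png')
for k in('t1','t2'):
    b=cv2.imread(f'pics/{k}.png')
    print(k,'oval',tm(a,b,(228,300,290,345)),'stout',tm(a,b,(290,280,322,312)),'tray',tm(a,b,(235,185,330,250)))
E
```

```text
s1 ovalcap (2, 3, 0.954) ovalbody (1, 0, 0.985) stout (0, 0, 0.998) slimpuck (0, 0, 0.999) flap (0, 0, 1.0) notebook (0, 0, 0.999)
s3 ovalcap (2, 3, 0.947) ovalbody (1, 0, 0.985) stout (0, 0, 0.72) slimpuck (0, 0, 0.99) flap (0, 0, 1.0) notebook (0, 0, 0.993)
s4 ovalcap (2, 3, 0.948) ovalbody (1, 0, 0.985) stout (0, 0, 0.727) slimpuck (0, 0, 0.992) flap (0, 0, 1.0) notebook (0, 0, 0.992)
s7 ovalcap (2, 3, 0.95) ovalbody (1, 0, 0.981) stout (0, 0, 0.801) slimpuck (0, 0, 0.997) flap (0, 0, 1.0) notebook (0, 0, 0.999)
s8 ovalcap (2, 4, 0.949) ovalbody (1, 0, 0.982) stout (0, 0, 0.813) slimpuck (0, 0, 0.997) flap (0, 0, 1.0) notebook (0, 0, 0.999)
s11 ovalcap (3, 4, 0.822) ovalbody (1, 1, 0.97) stout (0, 0, 0.747) slimpuck (0, 0, 0.635) flap (0, 0, 0.975) notebook (0, 0, 0.998)
t1 oval (-3, 1, 0.95) stout (0, 0, 0.999) tray (0, 0, 0.999)
t2 oval (-3, 1, 0.951) stout (0, 0, 0.999) tray (0, 0, 0.999)
```

```bash
python3 - <<'E'
from ov import *
a=cv2.imread('pics/t2.png')[290:350,215:305]
o=cv2.imread('pics/top0.png')[290:350,215:305]
s=cv2.imread('pics/s8.png')[220:345,370:445]
a,o,s=[cv2.resize(q,None,fx=4,fy=4,interpolation=2) for q in(a,o,s)]
h=500
cv2.imwrite('pics/re.png',np.hstack([np.vstack([o,a,np.zeros((20,360,3),np.uint8)]),s]))
E
```

```text
(no output)
```

View pics/re.png

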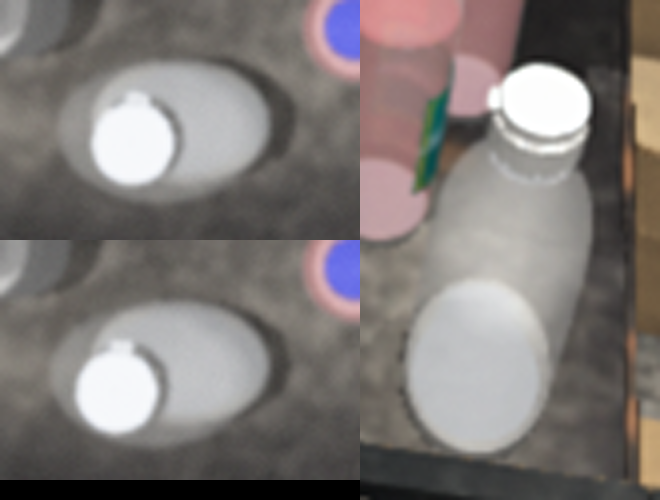

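```bash
python3 - <<'E'
from ov import *
def tri(t,s):
    A=[];b=[]
    for c,uv in(('top',t),('side',s)):
        o,d=ray(c,uv);d/=np.linalg.norm(d);P=np.eye(3)-np.outer(d,d);A.append(P);b.append(P@o)
    return np.linalg.solve(sum(A),sum(b)).round(4)
t0=(134/4+215-.4,144/4+290-.4);t=(117/4+215-.4,(391-240)/4+290-.4);s=((548-360)/4+370-.4,101/4+220-.4)
print(tri(t,s),atz('top',t,.196),atz('side',s,.196),'old',atz('top',t0,.196))
b=((477-360)/4+370-.4,365/4+220-.4);print('base inner ell',atz('side',b,.003))
s0=cv2.imread('pics/side0.png')[220:345,370:445];cv2.imwrite('pics/b0.png',cv2.resize(s0,None,fx=4,fy=4,interpolation=2))
for n in('oval_bottle_mid',):
  print([(r['score'],r['position']) for r in manip.landmark_of('side',n)])
E
```

```text
[0.4083 0.2285 0.1941] [0.4104417  0.22811891 0.196     ] [0.40649517 0.23024251 0.196     ] old [0.41350209 0.22110974 0.196     ]
base inner ell [0.40999258 0.2134185  0.003     ]
[(0.9, [406.5, 279.3]), (0.38, [290.5, 246.1])]
```

View pics/b0.png

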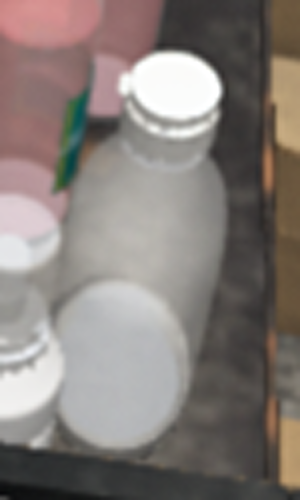

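```bash
python3 - <<'E'
from ov import *
B=(255,0,0);R=(0,0,255);G=(0,200,0)
x,y=.4085,.2290
c=[(ell(x,y,.195,.018,.018),B),(ell(x,y,.17,.018,.018),B),(ell(x,y,0.001,.0325,.048,0),R),(ell(x,y,.1,.0325,.048,0),G)]
x,y=.4130,.2212
d=[(ell(x,y,.195,.018,.018),B),(ell(x,y,.17,.018,.018),B),(ell(x,y,0.001,.0325,.048,0),R),(ell(x,y,.1,.0325,.048,0),G)]
L=[]
for k,cam,cc,box in(('side0','side',d,(370,220,445,345)),('s8','side',c,(370,220,445,345)),('s11','side',c,(370,220,445,345))):
    overlay(f'pics/{k}.png',cam,'tmp.png',box,3.4,cc);L.append(cv2.imread('pics/tmp.png'))
top=np.hstack(L);M=[]
for k,cc in(('top0',d),('t2',c)):
    overlay(f'pics/{k}.png','top','tmp.png',(215,295,300,345),4,cc);M.append(cv2.imread('pics/tmp.png'))
m=np.hstack(M);cv2.imwrite('pics/q1.png',top);cv2.imwrite('pics/q2.png',m)
E
```

```text
(no output)
```

View pics/q1.png

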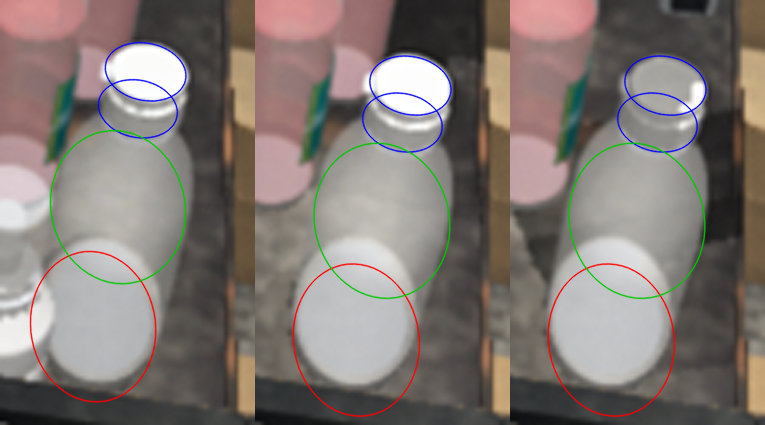

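View pics/q2.png

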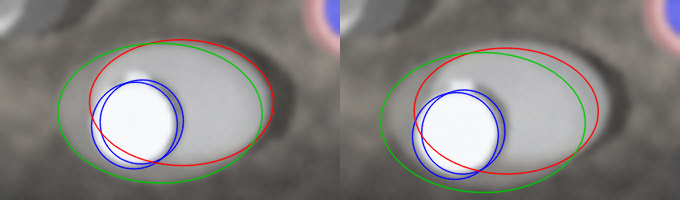

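```bash
python3 -m crank '[0,0,0,-0.004,0.008,0,0.065, 0,0,0,0,0,-0.02,0.065, 0,0,0,0,0,-0.02,0.065, 0,0,0,0,0,-0.02,0.065, 0,0,0,0,0,-0.01,0.065, 0,0,0,0,0,-0.01,0.065, 0,0,0,0,0,0,0.065, 0,0,0,0,0,0,0.065]'; python3 - <<'E'
from ov import *
b=snap('side','s12')[130:340,340:490]
cv2.imwrite('pics/c12.png',cv2.resize(b,None,fx=2.8,fy=2.8))
E
```

```text
time_s: 22.02
eef_pos: [0.4082, 0.2293, 0.2559]
orientation: [[-1.0, -0.006, -0.0], [-0.006, 1.0, -0.0], [0.0, -0.0, -1.0]]
force: [-0.2, 0.3, 0.8]
opening: 0.76
```

View pics/c12.png

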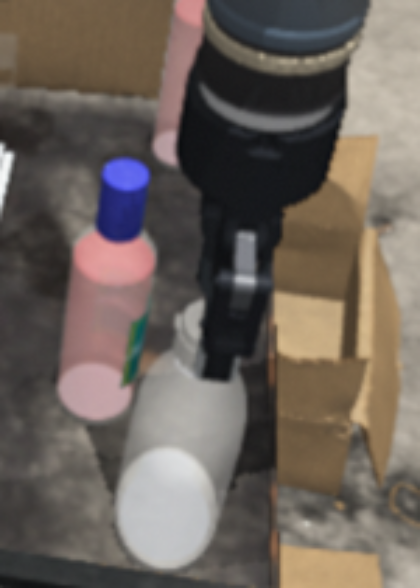

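```bash
python3 - <<'E'
from ov import *
f=lambda X:((proj('side',X)-[340,130])*2.8).round(0)
print('tip',f([.4082,.2293+.032,.190]),'cap',f([.4085,.229,.195]), 'cap L/R',f([.4265,.229,.195]),f([.3905,.229,.195]))
E
```

```text
tip [209. 371.] cap [211. 321.] cap L/R [177. 317.] [244. 325.]
```

```bash
python3 - <<'E'
from ov import *
x,y=.4082,.2293
q=lambda dx,dy,z:[x+dx,y+dy,z]
pad=[q(.011,.0325,.185),q(-.011,.0325,.185),q(-.011,.0325,.22),q(.011,.0325,.22),q(.011,.0325,.185)]
overlay('pics/s12.png','side','c12b.png',(390,190,450,280),6,[(ell(.4085,.229,.195,.018,.018),(255,0,0)),(np.array(pad),(0,255,0))])
E
```

```text
(no output)
```

View pics/c12b.png

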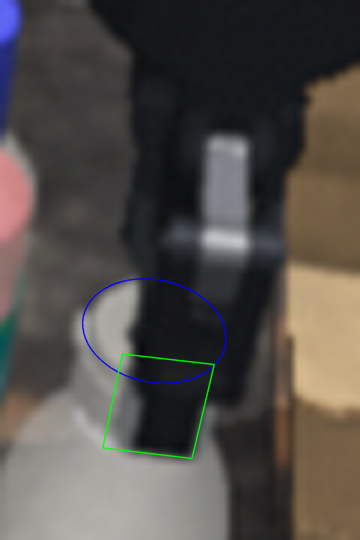

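```bash
python3 -m crank '[0,0,0,0,0,-0.008,0.065, 0,0,0,0,0,-0.006,0.065, 0,0,0,0,0,0,0.055, 0,0,0,0,0,0,0.05, 0,0,0,0,0,0,0.045, 0,0,0,0,0,0,0.042, 0,0,0,0,0,0,0.039, 0,0,0,0,0,0,0.036, 0,0,0,0,0,0,0.03, 0,0,0,0,0,0,0.02, 0,0,0,0,0,0,0.01, 0,0,0,0,0,0,0.01, 0,0,0,0,0,0,0.01]'; python3 - <<'E'
from ov import *
b=snap('side','s13')[130:340,340:490]
cv2.imwrite('pics/c13.png',cv2.resize(b,None,fx=2.8,fy=2.8))
E
```

```text
time_s: 23.15
eef_pos: [0.4086, 0.2293, 0.2426]
orientation: [[-1.0, -0.006, 0.001], [-0.006, 1.0, 0.0], [-0.001, 0.0, -1.0]]
force: [0.4, -0.5, 4.5]
opening: 0.397
```

View pics/c13.png

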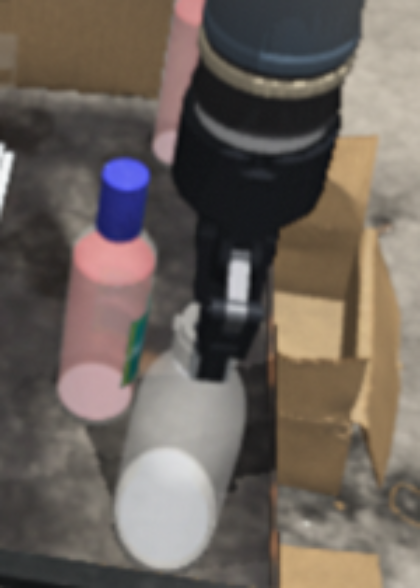

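```bash
python3 -m crank '[0,0,0,0,0,0.005,0.01, 0,0,0,0,0,0.01,0.01, 0,0,0,0,0,0.015,0.01, 0,0,0,0,0,0.015,0.01, 0,0,0,0,0,0.015,0.01, 0,0,0,0,0,0.015,0.01, 0,0,0,0,0,0.01,0.01, 0,0,0,0,0,0,0.01, 0,0,0,0,0,0,0.01]'; python3 - <<'E'
from ov import *
a=snap('top','t14')[230:380,180:380]
b=snap('side','s14')[100:340,340:490]
a=cv2.resize(a,None,fx=2,fy=2);b=cv2.resize(b,None,fx=2,fy=2)
h=max(a.shape[0],b.shape[0])
cv2.imwrite('pics/c14.png',np.hstack([cv2.copyMakeBorder(q,0,h-q.shape[0],0,0,0) for q in(a,b)]))
E
```

```text
time_s: 23.95
eef_pos: [0.4084, 0.2294, 0.3271]
orientation: [[-1.0, -0.006, 0.0], [-0.006, 1.0, 0.0], [-0.0, 0.0, -1.0]]
force: [0.3, 0.5, -0.7]
opening: 0.394
```

View pics/c14.png

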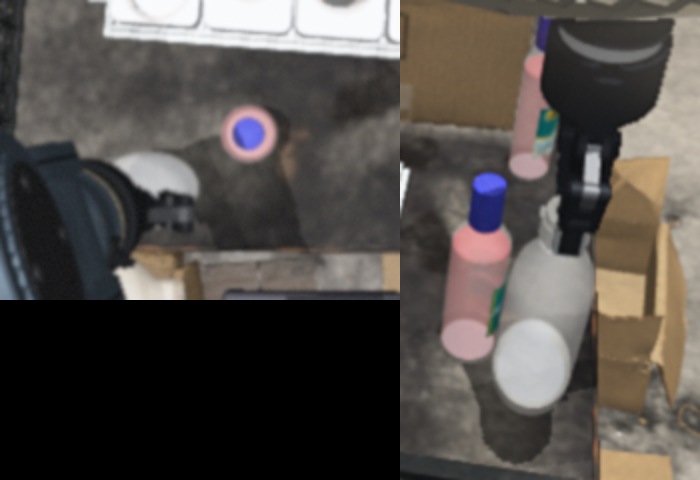

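```bash
python3 -m crank '[0,0,-4,0.01,0,0,0.01, 0,0,-7,0.017,0,0,0.01, 0,0,-7,0.017,0,0,0.01, 0,0,-7,0.017,0,0,0.01, 0,0,-7,0.017,0,0,0.01, 0,0,-7,0.017,0,0,0.01, 0,0,-7,0.017,0,0,0.01, 0,0,-7,0.017,0,0,0.01, 0,0,-7,0.017,0,0,0.01, 0,0,-7,0.017,0,0,0.01, 0,0,-7,0.017,-0.001,0,0.01, 0,0,-7,0.017,-0.001,0,0.01, 0,0,-7,0.017,-0.001,0,0.01, 0,0,-3,0.007,0,0,0.01, 0,0,0,0,0,0,0.01, 0,0,0,0,0,0,0.01, 0,0,0,0,0,0,0.01]'; python3 - <<'E'
from ov import *
a=snap('top','t15')[160:300,180:330]
b=snap('side','s15')[100:340,230:400]
a=cv2.resize(a,None,fx=2.4,fy=2.4);b=cv2.resize(b,None,fx=2.4,fy=2.4)
h=max(a.shape[0],b.shape[0])
cv2.imwrite('pics/c15.png',np.hstack([cv2.copyMakeBorder(q,0,h-q.shape[0],0,0,0) for q in(a,b)]))
E
```

```text
time_s: 25.47
eef_pos: [0.6285, 0.2263, 0.3261]
orientation: [[0.01, 1.0, -0.002], [1.0, -0.01, -0.0], [-0.0, -0.002, -1.0]]
force: [-0.3, 0.5, -0.3]
opening: 0.396
```

View pics/c15.png

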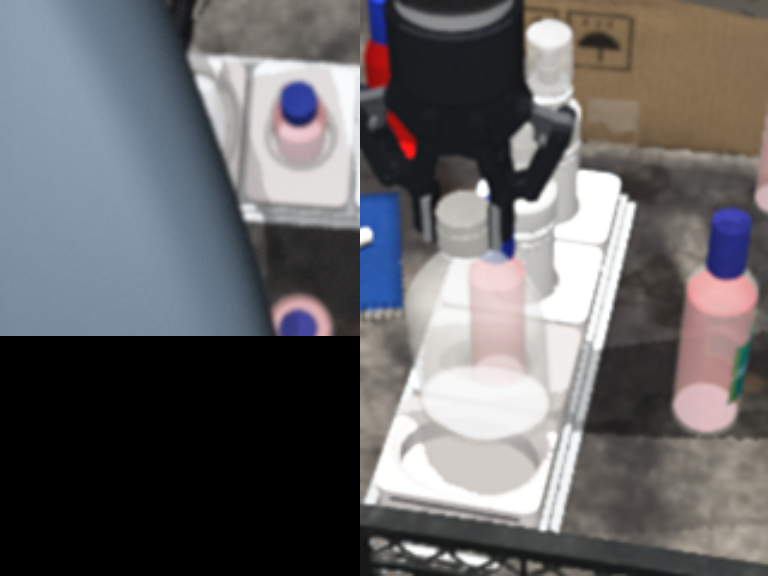

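```bash
python3 - <<'E'
from ov import *
x,y=.6285,.2263;z=.0845
c=[(ell(x,y,z,.048,.0325,-.03),(0,0,255)),(ell(x,y,z+.1,.048,.0325,-.03),(0,200,0)),(ell(x,y,z+.196,.018,.018),(255,0,0))]
overlay('pics/s15.png','side','c15b.png',(230,150,340,320),3.5,c)
E
```

```text
(no output)
```

View pics/c15b.png

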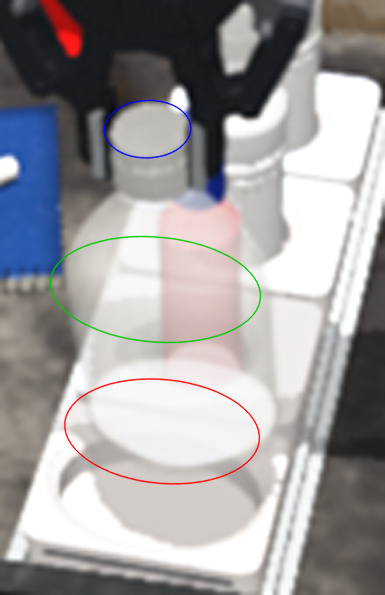

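```bash
python3 -m crank '[0.8,-1.5,0,0.001,0,0,0.01, 0,0,0,0,0,0,0.01, 0,0,0,0,0,-0.01,0.01, 0,0,0,0,0,-0.01,0.01, 0,0,0,0,0,-0.01,0.01, 0,0,0,0,0,0,0.01, 0,0,0,0,0,0,0.01]'; python3 - <<'E'
from ov import *
snap('side','s16')
x,y=.6301,.2264;z=.0545
c=[(ell(x,y,z,.048,.0325,-.0456),(0,0,255)),(ell(x,y,.036,.052,.0365,-.0456),(0,200,255)),(ell(x,y,z+.196,.018,.018),(255,0,0))]
overlay('pics/s16.png','side','c16b.png',(230,150,340,320),3.5,c)
cv2.imwrite('pics/c16.png',np.hstack([cv2.resize(cv2.imread('pics/s16.png')[150:320,230:340],None,fx=3.5,fy=3.5),cv2.imread('pics/c16b.png')]))
E
```

```text
time_s: 26.15
eef_pos: [0.6294, 0.2263, 0.2965]
orientation: [[0.011, 1.0, 0.024], [1.0, -0.011, 0.013], [0.014, 0.024, -1.0]]
force: [-0.3, -0.1, -1.3]
opening: 0.395
```

View pics/c16.png

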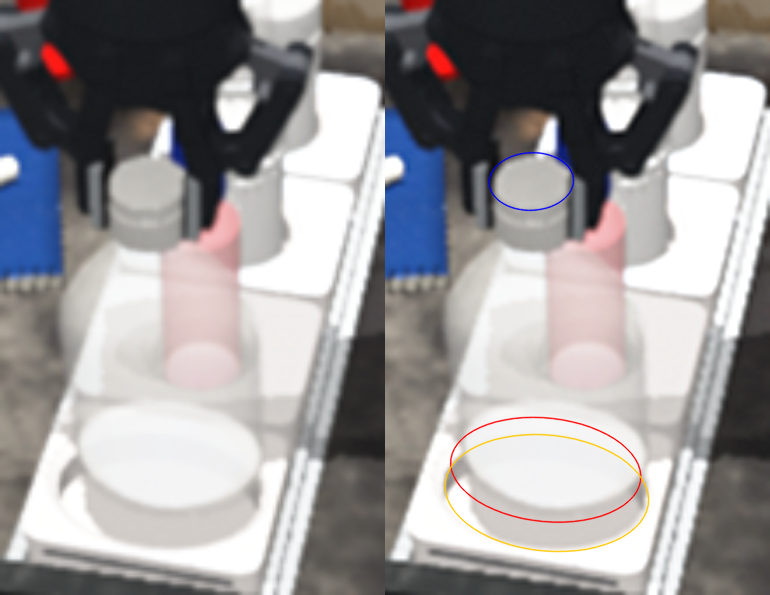

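```bash
python3 -m crank '[0,0,0,0.0005,0,-0.005,0.01, 0,0,0,0,0,-0.006,0.01, 0,0,0,0,0,-0.005,0.01, 0,0,0,0,0,-0.005,0.01, 0,0,0,0,0,0,0.01, 0,0,0,0,0,0,0.01]'; python3 - <<'E'
from ov import *
snap('side','s17')
cv2.imwrite('pics/c17.png',cv2.resize(cv2.imread('pics/s17.png')[160:330,230:340],None,fx=3.5,fy=3.5))
E
```

```text
time_s: 26.7
eef_pos: [0.6303, 0.2262, 0.275]
orientation: [[0.011, 1.0, 0.025], [1.0, -0.011, 0.014], [0.014, 0.024, -1.0]]
force: [0.9, 0.3, -0.1]
opening: 0.395
```

View pics/c17.png

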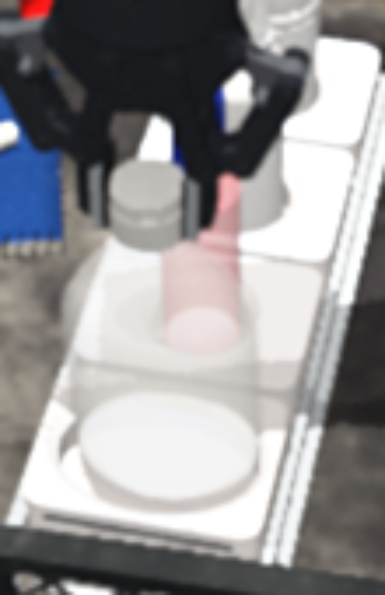

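```bash
python3 -m crank '[0,0,0,0.0015,0,-0.004,0.01, 0,0,0,0,0,-0.005,0.01, 0,0,0,0,0,-0.004,0.01, 0,0,0,0,0,-0.002,0.01, 0,0,0,0,0,0,0.01, 0,0,0,0,0,0,0.01]'
```

```text
time_s: 27.25
eef_pos: [0.632, 0.2262, 0.2605]
orientation: [[0.011, 1.0, 0.025], [1.0, -0.011, 0.014], [0.014, 0.025, -1.0]]
force: [0.0, 0.3, -0.8]
opening: 0.396
```

```bash
python3 -m crank '[0,0,0,0,0,-0.002,0.01, 0,0,0,0,0,-0.001,0.01, 0,0,0,0,0,-0.001,0.01, 0,0,0,0,0,0,0.01, 0,0,0,0,0,0,0.01]'
```

```text
time_s: 27.67
eef_pos: [0.6322, 0.2263, 0.257]
orientation: [[0.011, 1.0, 0.026], [1.0, -0.011, 0.014], [0.014, 0.026, -1.0]]
force: [-0.1, -0.8, -1.7]
opening: 0.402
```

```bash
python3 -m crank '[0,0,0,0,0,-0.001,0.01, 0,0,0,0,0,-0.001,0.01, 0,0,0,0,0,0,0.01, 0,0,0,0,0,0,0.01]'; python3 - <<'E'
from ov import *
snap('side','s18')
x,y=.6301,.2264;z=.014
overlay('pics/s18.png','side','c18.png',(230,160,340,330),3.5,[(ell(x,y,z+.196,.018,.018),(255,0,0))])
E
```

```text
time_s: 28.0
eef_pos: [0.6323, 0.2267, 0.2568]
orientation: [[0.011, 1.0, 0.028], [1.0, -0.011, 0.015], [0.016, 0.028, -0.999]]
force: [-1.4, 0.2, 5.3]
opening: 0.396
```

View pics/c18.png

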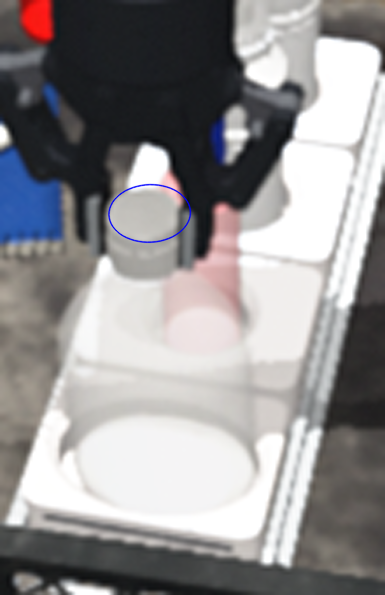

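```bash
python3 -m crank '[0,0,0,0,0,0,0.036, 0,0,0,0,0,0,0.04, 0,0,0,0,0,0,0.045, 0,0,0,0,0,0,0.055, 0,0,0,0,0,0,0.065, 0,0,0,0,0,0,0.065, 0,0,0,0,0,0.015,0.065, 0,0,0,0,0,0.025,0.065, 0,0,0,0,0,0.03,0.065, 0,0,0,0,0,0.03,0.065, 0,0,0,0,0,0,0.065, 0,0,0,-0.03,-0.02,0,0.065, 0,0,0,-0.03,-0.02,0,0.065, 0,0,0,-0.03,-0.02,0,0.065, 0,0,0,-0.03,-0.02,0,0.065, 0,0,0,-0.03,-0.02,0,0.065, 0,0,0,-0.03,-0.02,0,0.065, 0,0,0,-0.03,-0.02,0,0.065, 0,0,0,-0.03,-0.02,0,0.065, 0,0,0,0,0,0,0.065]'
python3 -m crank '[0,0,0,-0.02,-0.03,0,0.065, 0,0,0,-0.02,-0.03,0,0.065, 0,0,0,-0.02,-0.03,0,0.065, 0,0,0,0,-0.035,0,0.065, 0,0,0,0,-0.035,0,0.065, 0,0,0,0,-0.035,0,0.065, 0,0,0,0,0,0,0.065, 0,0,0,0,0,0,0.065]'
python3 - <<'E'
from ov import *
snap('side','s19');snap('top','t19')
B=(255,0,0)
c=[(ell(.6214,.0365,.215,.018,.018),B),(ell(.6171,-.0584,.215,.018,.018),B),(ell(.6258,.1315,.2,.014,.014),(0,255,0)),(ell(.6301,.2264,.21,.018,.018),B),(ell(.4619,.1278,.206,.014,.014),(0,255,0)),(ell(.4151,-.1294,.211,.014,.014),(0,255,0))]
overlay('pics/s19.png','side','c19.png',(230,60,460,330),2.2,c)
overlay('pics/t19.png','top','d19.png',(180,150,490,370),2.5,c)
E
```

```text
time_s: 29.72
eef_pos: [0.3874, 0.0644, 0.3551]
orientation: [[0.014, 1.0, 0.024], [1.0, -0.014, 0.012], [0.013, 0.024, -1.0]]
force: [0.7, 0.7, -0.2]
opening: 0.762
time_s: 30.38
eef_pos: [0.3321, -0.1303, 0.3545]
orientation: [[0.016, 1.0, 0.026], [1.0, -0.016, 0.014], [0.015, 0.025, -1.0]]
force: [1.0, 0.7, -0.3]
opening: 0.763
```

View pics/c19.png

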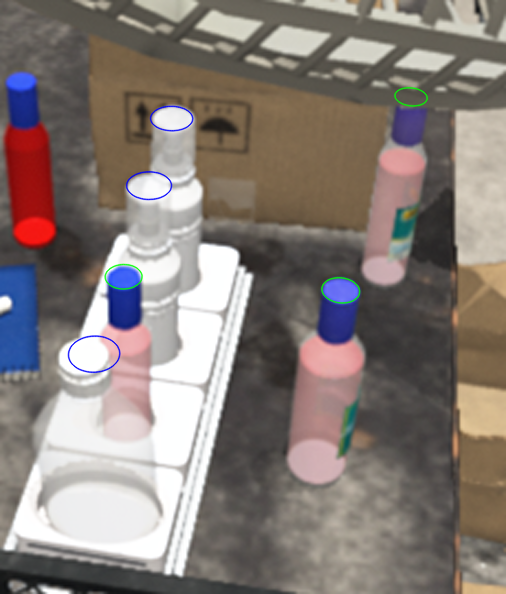

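View pics/d19.png

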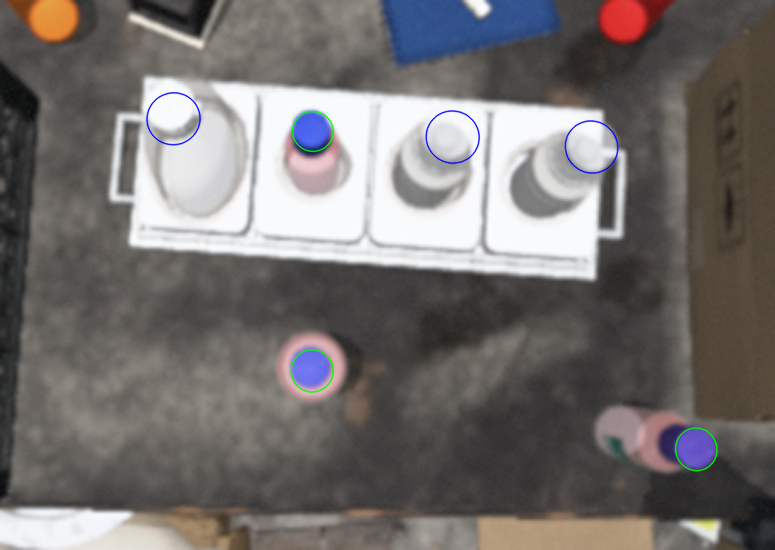

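```bash
python3 - <<'E'
from ov import *
a=cv2.resize(cv2.imread('pics/t19.png')[170:260,225:285],None,fx=6,fy=6,interpolation=2)
b=cv2.resize(cv2.imread('pics/s19.png')[200:320,235:315],None,fx=5,fy=5,interpolation=2)[:540]
b=np.vstack([b,np.zeros((540-b.shape[0],b.shape[1],3),np.uint8)]) if b.shape[0]<540 else b
cv2.imwrite('pics/c20.png',np.hstack([a,b]))
for c in('top','side'):
  print(c,[(r['score'],np.round(r['position'],1)) for r in manip.landmark_of(c,'oval_bottle_mid')],proj(c,[.6301,.2264,.112]))
  for n in('mist_a_mid','slim_bottle_mid'):print(n,[(round(r['score'],2),np.round(r['position'],1)) for r in manip.landmark_of(c,n)])
print(manip.state()['time_s'])
E
```

```text
top [(0.89, array([257.7, 205.9]))] [255.32002892 207.75731114]
mist_a_mid [(0.94, array([404.3, 219.8]))]
slim_bottle_mid [(0.95, array([191.2, 143. ])), (0.67, array([442.9, 143.3])), (0.58, array([304.6, 213.3])), (0.26, array([354.8, 214.1]))]
side [(0.58, array([270.7, 260.2]))] [274.30876152 261.79193318]
mist_a_mid [(0.65, array([309.7, 154.9]))]
slim_bottle_mid [(0.92, array([289. , 220.7])), (0.82, array([175.3, 320.5]))]
30.7833
```

View pics/c20.png

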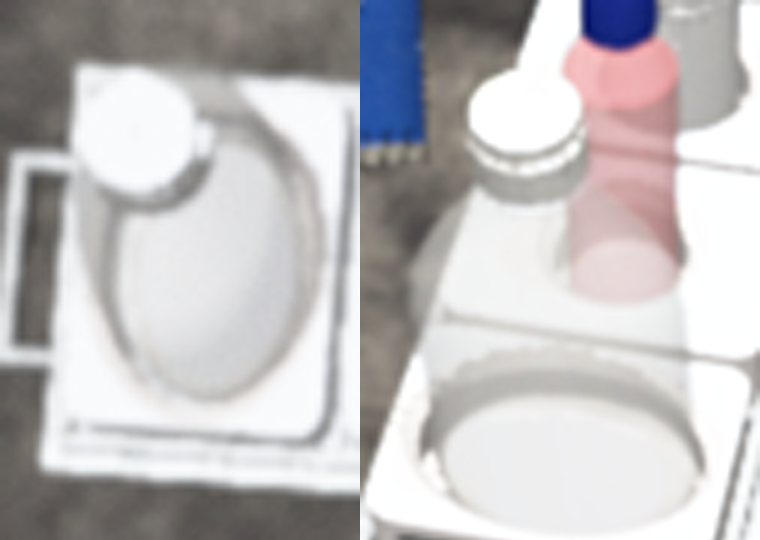

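```bash
python3 - <<'E'
from ov import *
def tri(t,s):
    A=[];b=[]
    for c,uv in(('top',t),('side',s)):
        o,d=ray(c,uv);d/=np.linalg.norm(d);P=np.eye(3)-np.outer(d,d);A.append(P);b.append(P@o)
    return np.linalg.solve(sum(A),sum(b)).round(4)
t=(137/6+225-.4,130/6+170-.4);s=(167/5+235-.4,109/5+200-.4)
print('cap',tri(t,s),atz('top',t,.21),atz('side',s,.21))
print('mid',tri((257.7,205.9),(270.7,260.2)))
E
```

```text
cap [0.6381 0.2293 0.21  ] [0.6399613  0.22931746 0.21      ] [0.63619747 0.2296479  0.21      ]
mid [0.6357 0.2223 0.1099]
```

```bash
python3 - <<'E'
from ov import *
def tri(t,s):
    A=[];b=[]
    for c,uv in(('top',t),('side',s)):
        o,d=ray(c,uv);d/=np.linalg.norm(d);P=np.eye(3)-np.outer(d,d);A.append(P);b.append(P@o)
    return np.linalg.solve(sum(A),sum(b)).round(4)
print('slim',tri((304.6,213.3),(289,220.7)),'exp .6258 .1315 .107')
print('mist',tri((404.3,219.8),(309.7,154.9)),'exp .6171 -.0584 .1145')
print('oval0',tri((256,321),(408,278)),'exp .413 .2212 .098')
L=[]
for (dx,dy,tx,ty) in((0,-.002,.008,.005),(.003,0,.005,.003),(-.003,-.002,.011,.005)):
    bx,by=.6301+dx,.2264+dy
    c=[]
    for z,a,b in((.0,.048,.0325),(.05,.048,.0325),(.1,.048,.0325),(.196,.018,.018)):
        c.append((ell(bx+tx*z/.196,by+ty*z/.196,.014+z,a,b,-.03),(0,0,255) if z<.1 else (0,160,0) if z==.1 else(255,0,0)))
    overlay('pics/s19.png','side','tmp.png',(235,200,315,320),3.3,c);L.append(cv2.imread('pics/tmp.png'))
cv2.imwrite('pics/c21.png',np.hstack(L))
E
```

```text
slim [0.621  0.1321 0.1173] exp .6258 .1315 .107
mist [ 0.6124 -0.0579  0.1174] exp .6171 -.0584 .1145
oval0 [0.4118 0.2186 0.1023] exp .413 .2212 .098
```

View pics/c21.png

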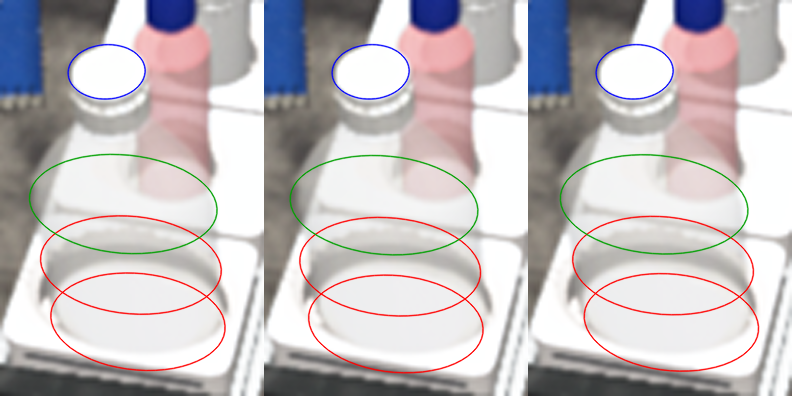

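The oval bottle is seated (cap height 210 mm as expected) but leans slightly and its cap is about 8 mm off in +x, which leaves a thin centring margin. There is plenty of time, so I'll regrip it and shift it.

```bash
python3 -m crank '[-0.8,1.5,0,0.0254,0.03,0,0.065, 0,0,0,0.0254,0.03,0,0.065, 0,0,0,0.0254,0.03,0,0.065, 0,0,0,0.0254,0.03,0,0.065, 0,0,0,0.0254,0.03,0,0.065, 0,0,0,0.0254,0.03,0,0.065, 0,0,0,0.0254,0.03,0,0.065, 0,0,0,0.0254,0.03,0,0.065, 0,0,0,0.0254,0.03,0,0.065, 0,0,0,0.0254,0.03,0,0.065, 0,0,0,0.0254,0.03,0,0.065, 0,0,0,0.0254,0.03,0,0.065, 0,0,0,0,0,0,0.065, 0,0,0,0,0,0,0.065, 0,0,0,0,0,0,0.065]'
```

```text
time_s: 32.03
eef_pos: [0.6366, 0.232, 0.3538]
orientation: [[0.01, 1.0, -0.002], [1.0, -0.01, -0.001], [-0.001, -0.002, -1.0]]
force: [-0.1, 0.1, -0.5]
opening: 0.762
```

```bash
python3 -m crank '[0,0,0,0.0005,-0.003,0,0.065, 0,0,0,0,0,-0.02,0.065, 0,0,0,0,0,-0.02,0.065, 0,0,0,0,0,-0.02,0.065, 0,0,0,0,0,-0.02,0.065, 0,0,0,0,0,-0.014,0.065, 0,0,0,0,0,0,0.065, 0,0,0,0,0,0,0.065]'; python3 - <<'E'
from ov import *
snap('side','s22');cv2.imwrite('pics/c22.png',cv2.resize(cv2.imread('pics/s22.png')[160:330,230:340],None,fx=3.5,fy=3.5))
E
```

```text
time_s: 32.7
eef_pos: [0.6363, 0.2269, 0.2625]
orientation: [[0.013, 1.0, 0.001], [1.0, -0.013, -0.0], [-0.0, 0.001, -1.0]]
force: [-0.1, 0.6, 0.0]
opening: 0.766
```

View pics/c22.png

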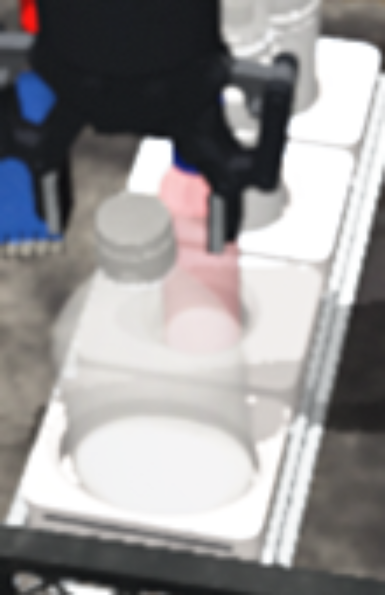

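```bash
python3 -m crank '[0,0,0,0.001,0.002,-0.004,0.06, 0,0,0,0,0,0,0.05, 0,0,0,0,0,0,0.045, 0,0,0,0,0,0,0.042, 0,0,0,0,0,0,0.039, 0,0,0,0,0,0,0.036, 0,0,0,0,0,0,0.03, 0,0,0,0,0,0,0.02, 0,0,0,0,0,0,0.01, 0,0,0,0,0,0,0.01, 0,0,0,0,0,0,0.01]'
```

```text
time_s: 33.67
eef_pos: [0.6387, 0.2305, 0.2577]
orientation: [[0.011, 1.0, 0.001], [1.0, -0.011, 0.001], [0.001, 0.001, -1.0]]
force: [0.6, 0.1, 4.2]
opening: 0.394
```

```bash
python3 -m crank '[0,0,0,0,0,0.002,0.01, 0,0,0,0,0,0.002,0.01, 0,0,0,-0.002,-0.001,0,0.01, 0,0,0,-0.0015,0,0,0.01, 0,0,0,0,0,0,0.01, 0,0,0,0,0,-0.002,0.01, 0,0,0,0,0,-0.002,0.01, 0,0,0,0,0,0,0.01, 0,0,0,0,0,0,0.01]'; python3 - <<'E'
from ov import *
snap('side','s23');cv2.imwrite('pics/c23.png',cv2.resize(cv2.imread('pics/s23.png')[160:330,230:340],None,fx=3.5,fy=3.5))
E
```

```text
time_s: 34.42
eef_pos: [0.6352, 0.2295, 0.2578]
orientation: [[0.011, 1.0, 0.002], [1.0, -0.011, 0.001], [0.001, 0.001, -1.0]]
force: [0.6, 0.4, 3.0]
opening: 0.395
```

View pics/c23.png

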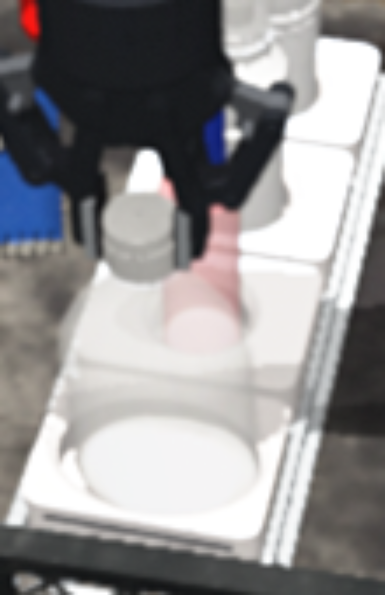

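```bash
python3 -m crank '[0,0,0,0,0,0,0.036, 0,0,0,0,0,0,0.04, 0,0,0,0,0,0,0.045, 0,0,0,0,0,0,0.055, 0,0,0,0,0,0,0.065, 0,0,0,0,0,0,0.065, 0,0,0,0,0,0.015,0.065, 0,0,0,0,0,0.025,0.065, 0,0,0,0,0,0.03,0.065, 0,0,0,0,0,0.03,0.065, 0,0,0,0,0,0,0.065, 0,0,0,-0.03,-0.02,0,0.065, 0,0,0,-0.03,-0.02,0,0.065, 0,0,0,-0.03,-0.02,0,0.065, 0,0,0,-0.03,-0.02,0,0.065, 0,0,0,-0.03,-0.02,0,0.065, 0,0,0,-0.03,-0.02,0,0.065, 0,0,0,-0.03,-0.02,0,0.065, 0,0,0,-0.03,-0.02,0,0.065, 0,0,0,0,0,0,0.065]'
python3 -m crank '[0,0,0,-0.02,-0.03,0,0.065, 0,0,0,-0.02,-0.03,0,0.065, 0,0,0,-0.02,-0.03,0,0.065, 0,0,0,0,-0.035,0,0.065, 0,0,0,0,-0.035,0,0.065, 0,0,0,0,-0.035,0,0.065, 0,0,0,0,0,0,0.065, 0,0,0,0,0,0,0.065]'
python3 - <<'E'
from ov import *
snap('side','s24');snap('top','t24')
B=(255,0,0)
c=[(ell(.6214,.0365,.215,.018,.018),B),(ell(.6171,-.0584,.215,.018,.018),B),(ell(.6258,.1315,.2,.014,.014),(0,255,0)),(ell(.6301,.2264,.21,.018,.018),B),(ell(.4619,.1278,.206,.014,.014),(0,255,0)),(ell(.4151,-.1294,.211,.014,.014),(0,255,0))]
overlay('pics/s24.png','side','c24.png',(230,140,340,330),3,c)
overlay('pics/t24.png','top','d24.png',(225,165,310,265),5,c)
a,b=cv2.imread('pics/c24.png')[:500],cv2.imread('pics/d24.png')[:500]
cv2.imwrite('pics/e24.png',np.hstack([a,b]))
E
```

```text
time_s: 36.13
eef_pos: [0.39, 0.0674, 0.3572]
orientation: [[0.014, 1.0, -0.002], [1.0, -0.014, -0.002], [-0.002, -0.002, -1.0]]
force: [0.8, 1.5, -0.4]
opening: 0.761
time_s: 36.8
eef_pos: [0.3348, -0.1272, 0.3566]
orientation: [[0.016, 1.0, -0.0], [1.0, -0.016, 0.001], [0.001, -0.0, -1.0]]
force: [0.0, 0.4, -0.4]
opening: 0.761
```

View pics/e24.png

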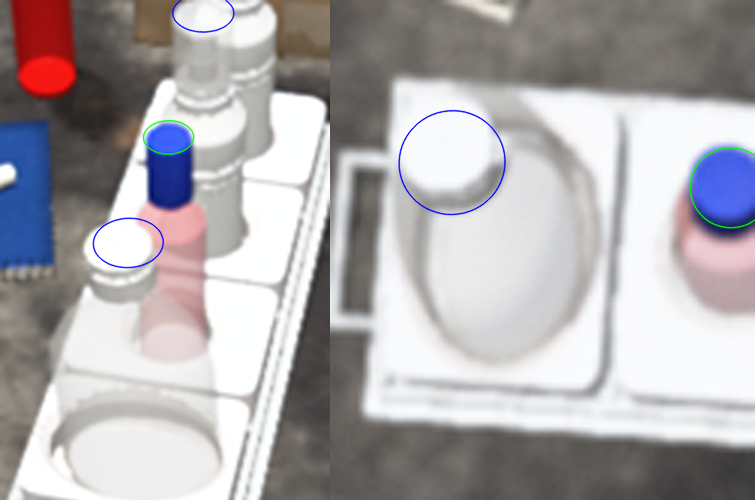

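```bash
python3 - <<'E'
from look import *
a=cv2.imread('pics/s19.png');b=cv2.imread('pics/s24.png');a0=cv2.imread('pics/side0.png')
print('s19->s24 diff stout/tall',[np.abs(a[y0:y1,x0:x1].astype(int)-b[y0:y1,x0:x1]).mean().round(2) for x0,y0,x1,y1 in((360,180,400,285),(395,105,425,190))])
manip.job_done(); print(manip.state()['time_s'])
E
```

```text
s19->s24 diff stout/tall [np.float64(0.84), np.float64(0.99)]
the job is handed in; nothing more can be done
the job is handed in; nothing more can be done
```

All four unlabelled bottles now stand in their matching pockets and the job is handed in, at about 37 s of the 96 s allowed. Nothing was knocked over, and no verdict was reported.

- **Placement:** I set each bottle down until the wrist force showed it touch the pocket floor, at the expected height. In the last pictures the mist and slim bottle tops line up with their pocket centres.
- **Labelled bottles:** Both still line up with where they stood at the start. The gripper is clear of everything.
- **Oval bottle lean:** It began to lean by about 0.04 rad on its own before I went near it, and it leans the same way in its pocket. I regripped it once and moved it about 3.5 mm towards the centre.
- **Oval bottle centring:** At the end its cap was about 5 mm off the pocket centre. I estimate its middle at 1–4 mm off, against the 8 mm limit. That estimate relies on its base position, which is hard to see through the clear body.
- **A check that disagreed:** Before that shift, the landmark network put the oval's middle about 7 mm off. It was also about 5 mm off on the bottles I could check, so I relied on my own measurements instead.

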